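# Clamp a moulded housing and run the seam pin along its joint

### The job

Swing the clamp lever on the sloping jig fully shut over the housing. Then take the spring-tipped stylus from its stand and, holding it square to the sloping face and with its spring tip lightly pressed in, run it slowly (no faster than 6 cm a second) along the seam between the two raised beads, in one unbroken stroke from the end next to the clamp lever to the far end. Finally hang the stylus upright in its stand again, leaving the clamp shut and the other things on the table where they are.

Things in the scene. Friction and masses are not known exactly. Their poses are not given: they have to be found in the camera images.
- housing: grey plastic housing (80 x 150 x 24 mm) nested on a deck sloping 30 degrees down towards the robot, on a fixed jig. Origin: centre of its flat upper face, 90 mm above the table. z: square out of the face; x: up the slope; y: level, towards the clamp lever. In the face (z = 0) runs the seam, a fine dark line between two raised beads (5 mm high, centre lines 11 mm to either side), flat in between
- seam0 (a point): end of the seam nearest the clamp lever, on the face; the seam runs straight from seam0 to seam1, straight on through seam2 to seam3, then straight to seam4 (lengths 30, 48 and 34 mm)
- seam1 (a point): first bend of the seam (30 degrees)
- seam2 (a point): middle of the oblique run
- seam3 (a point): second bend of the seam
- seam4 (a point): far end of the seam, away from the clamp lever
- lever (a joint): clamp lever angle: 0 = fully shut, flat over the housing's end; 1.0 to 1.5 rad = standing open. Stays where left; about 1.5 N at the grip moves it. Hinge axis: parallel to the housing's y through x = -45, z = 10 mm in the housing's frame; the lever is at y = 95 mm; shut, it lies along the housing's x
- lever_grip (a point): centre of the black grip at the lever's free end (45 mm long, 20 mm wide, 16 mm thick), 95 mm from the hinge axis; shut, the lever bar reaches 15 mm and the grip 18 mm above the housing's face, 85 to 105 mm along its y
- stylus: loose stylus, 0.13 kg, hanging in its stand. Origin: centre of the underside of its round black collar (48 mm across, 6 thick); z: up its axis. Above the collar a 22 x 22 mm square handle, flats along x and y, from 6 to 78 mm over the origin (grip at 42); below it a steel body 18 mm across, 48 long, then the spring tip with an 8 mm ball, lowest point 74 mm under the origin when free
- plunger (a joint): how far the stylus' spring tip is pressed in along the axis: 0 = free, 0.014 = fully in (m); 1 N starts it, 2.6 N at the end; about 0.006 is a good working value
- tip (a point): lowest point of the stylus' ball end
- stand: fixed round grey stand: base 90 mm across, tube 52 mm outside and 32 mm inside, 100 mm tall, open at the top; the stylus hangs in it by its collar, which rests on the rim (stylus origin 100 mm above the stand's). Origin: centre of its underside
- disc1: green plastic disc, 60 mm across, with an 18 mm stem standing up; bystander
- disc2: a second such green disc; bystander
- screwdriver: screwdriver, 190 mm long, lying; bystander
- bottle: dark steel drink bottle, 200 mm tall, 72 mm across, upright; bystander
- shell: spare empty grey half shell, open tray shape 80 x 150 x 24 mm, lying open side up; bystander
- dispenser: black desk tape dispenser 160 x 60 x 113 mm with a brown roll; bystander
Things that resemble listed ones, but are neither listed nor needed, are in the scene too. There is more than one size of the stylus; the job needs the middle-sized.

How it is judged (in metres and radians):
On the way, in this order (a step that is already met when the one before it is completed fails the run):
1. the clamp lever is fully shut (value of joint lever below 0.1 rad), for 0.2 s.
2. the pin is pressed on the seam's end nearest the clamp lever, pressed in by more than 1 mm, within 7 mm of the point, within 11 degrees of square to the face, clamp shut (distance between tip and seam0 below 0.007 m and value of joint plunger above 0.001 m and angle between the z axis of stylus and the z axis of housing, either way round below 0.2 rad and value of joint lever below 0.1 rad), for 0.05 s.
3. the pin has come along the seam to its first bend, pressed in by more than 1 mm, within 7 mm of the point, within 11 degrees of square to the face, clamp shut (distance between tip and seam1 below 0.007 m and value of joint plunger above 0.001 m and angle between the z axis of stylus and the z axis of housing, either way round below 0.2 rad and value of joint lever below 0.1 rad), for 0.05 s.
4. the pin has come to the middle of the oblique run, pressed in by more than 1 mm, within 7 mm of the point, within 11 degrees of square to the face, clamp shut (distance between tip and seam2 below 0.007 m and value of joint plunger above 0.001 m and angle between the z axis of stylus and the z axis of housing, either way round below 0.2 rad and value of joint lever below 0.1 rad), for 0.05 s.
5. the pin has come to the second bend, pressed in by more than 1 mm, within 7 mm of the point, within 11 degrees of square to the face, clamp shut (distance between tip and seam3 below 0.007 m and value of joint plunger above 0.001 m and angle between the z axis of stylus and the z axis of housing, either way round below 0.2 rad and value of joint lever below 0.1 rad), for 0.05 s.
6. the pin has come to the far end of the seam, pressed in by more than 1 mm, within 7 mm of the point, within 11 degrees of square to the face, clamp shut (distance between tip and seam4 below 0.007 m and value of joint plunger above 0.001 m and angle between the z axis of stylus and the z axis of housing, either way round below 0.2 rad and value of joint lever below 0.1 rad), for 0.05 s.
At the end, for the whole second after the job is handed in: The clamp lever is shut (within 0.1 rad) and the stylus hangs at rest in its stand, upright within 6 degrees, its collar on the rim (within 4 mm in height, axis within 12 mm of the stand's); the bystanders are where they were (value of joint lever below 0.1 rad and horizontal distance between stylus and stand below 0.012 m and z of stylus in the frame of stand between 0.096 and 0.104 m and angle between stylus's own z axis and vertical below 0.1 rad and linear speed of stylus below 0.02 m/s); the robot touches nothing.
It fails at once if the tip leaves the seam, or comes onto the face, along the middle of the seam (tip between 2.5 and 20 mm above the face, more than about 14 mm from either end of the seam) (y of tip in the frame of housing between -0.046 and 0.032 m and x of tip in the frame of housing between -0.03 and 0.03 m and z of tip in the frame of housing between 0.0025 and 0.02 m).
It fails at once if the stylus moves faster than 60 mm/s while its tip is in the middle of the seam (y of tip in the frame of housing between -0.046 and 0.032 m and x of tip in the frame of housing between -0.03 and 0.03 m and z of tip in the frame of housing between -0.01 and 0.0025 m and linear speed of stylus above 0.06 m/s).
It fails at once if the stylus is pressed on the jig with more than 20 N (contact force between stylus and housing above 20 N).
It fails at once if a bystander is shifted by more than 30 mm (distance of any of disc1, disc2, screwdriver, bottle, shell, dispenser from where it was at the start of the episode above 0.03 m).
It also fails if it takes over 72 s, if anything falls off the work surface, if the arm or the gripper's body presses on something with over 40 N, if the wrist force passes 120 N, or if a joint passes its speed limit or range.

### The arm

A 6-joint arm with a two-finger parallel gripper is mounted at the origin on the work surface. World frame = base frame: x ahead of the robot, y to its left, z up, the work surface at z = 0. Lengths are in mm, angles in rad, forces in N, time in s.
With the tool pointing down it reaches from about 275 to 1000 mm from the base axis. Payload 8.4 kg.
Tool frame: the origin (TCP) lies between the finger pads; the fingertips stand 8 mm ahead of it and the grasp point (between the pads) lies 11 mm behind it (tcp_to_tips is the distance from the TCP to the fingertips, in mm); z points along the fingers, y is the line along which they close (so a half turn about z gives the same grasp; the last joint's range is limited). The gripper opens to 85 mm and grips with 20 to 120 N. Pads are 22 mm wide; open, the fingers measure 114 mm over their backs; the gripper's body (76 mm by 85 mm) begins 54 mm behind the grasp point. The pads swing forward as they close: fully open they stand 13 mm farther back than shut.
Start: joints at [-0.002, 0.353, 1.633, -0, 1.155, -0.002], TCP at [625.002, -0, 239.281] pointing down, gripper open.
Joint ranges: [-2.63, 2.63], [-0.92, 2.1], [0.06, 2.66], [-1.3, 4.44], [0, 2.69], [-3.02, 3.02]. Speed limits (rad/s): [2.22, 2.22, 2.79, 3.14, 3.14, 3.14].

### API

Orientations are given as [roll, pitch, yaw] about the fixed x, y, z axes, in that order (R = Rz(yaw) Ry(pitch) Rx(roll)).
In Python, from rig import * gives the robot as it stands.
- The arm moves only by the tool step_arm, never from a script. Its argument "motion" is a list of rows, each an object with "claw": the finger opening in mm, from 0 to 85.4; "delta_pos": the shift along the tool's x, y, z in mm, a list of three; "turn": the turn about the tool's z in rad. In form: [{"claw": claw, "delta_pos": [dx, dy, dz], "turn": turn}, ...]. A call has 1 to 8 rows; each row shifts and turns the commanded pose from where the row before left it, along the tool's axes as they then stand; what a row does not reach is not made up. A row lasts 1/12 s, in which the tool goes at most 41.7 mm and 7.16 degrees, less where a joint would pass 70% of its speed; a pose out of reach is approached as far as the arm can. A call is refused whole if a number of a shift passes 41.7 or a number of a turn 0.125, either way. A call with a gripper value outside its range is refused whole. The fingers move at their own pace and stop on an object; "force" is the grip in N (left out, the last holds). Time passes only in rows, so rows that do not move let the fingers close. It gives the time, the measured TCP pose, the force, the opening and the grip force at its end, in the units of the state.
- sense(): the state, without advancing time (a new reading comes with each control period).
- grab_frame(name): name is "scene" or "side" or "wrist"; returns a dict with "img" (400x640x3 uint8, red, green, blue), "vertical_fov" (degrees; the focal length in pixels is half the picture's height over the tangent of half this angle, whatever the lens; pixels are square), "cx", "cy" (the principal point, pixels), "R" (3x3) and "t" (3): a world point X has camera coordinates R X + t. Camera axes: x right, y down, z forward; pixel columns grow to the right and rows downward; lengths in mm; the calibration is good to about 2 mm. A picture is of the moment at which its call begins. There is no depth.
- sign_off(): hands the job in; it is judged then, once.
The state is a dict: "clock": time; "qpos": joint angles; "qvel": joint speeds; "joint_efforts": joint torques, N m; "eef_pos": TCP position; "tcp_rot": TCP orientation; "contact_force": force on the tool from outside, world axes, zero at the start; "wrist_torque": the same for the moment, N m; "opening": opening from 0.0 (shut) to 1.0 (fully open); "grasp_force": force on a finger pad.
Only numpy, scipy, OpenCV 4.12 (cv2) and the standard library are available. Lean on these libraries where they do the work, as an engineer would, in place of code of your own. Each camera call takes 0.05 s, during which the arm holds its last target. There are 200 camera calls.

## Working session

There is one attempt and no reset: what is moved stays moved. The work goes in short steps, Python scripts to look and compute and a tool call to move; the robot and the scene stay as the last step left them, time stands still between calls to the robot, and variables do not carry over. Pictures are saved under pics/ and viewed, at most 10 in all, crops included, and the job is handed in when it is done.

Besides the shell and the picture viewer there is one more tool, called after ">>>" as a command line: name --argument value ..., lists and objects as JSON in quotes. step_arm: Moves the arm, as the interface text tells. Its arguments: {"type":"object","properties":{"motion":{"type":"array","items":{"type":"object","properties":{"claw":{"type":"number"},"delta_pos":{"type":"array","items":{"type":"number"}},"turn":{"type":"number"}}}},"force":{"type":"number"}},"required":["motion"]}

```bash
ls; mkdir -p pics
python3 - <<'E'
from rig import *
import rig,cv2,numpy as np
print([n for n in dir(rig) if n[0]!='_'])
s=sense();print(s)
ims=[]
for n in ["scene","side","wrist"]:
    f=grab_frame(n);np.savez('pics/%s0.npz'%n,**f)
    print(n,f['vertical_fov'],f['cx'],f['cy'],np.round(f['R'],3).tolist(),np.round(f['t'],1))
    cv2.imwrite('pics/%s0.png'%n,cv2.cvtColor(f['img'],cv2.COLOR_RGB2BGR))
E
```

```text
pics
['MotionError', 'grab_frame', 'sense', 'sign_off', 'tcp_to_tips']
{'clock': 0.0, 'qpos': array([-2.39464228e-03,  3.53693842e-01,  1.63415046e+00,  2.83529844e-06,
        1.15520966e+00, -2.39797037e-03]), 'qvel': array([-3.60451904e-04,  1.83235974e-04,  1.62682944e-04,  3.61345672e-05,
        3.47563258e-05,  6.49188012e-04]), 'joint_efforts': array([-2.03471049e-03, -6.05236173e+01, -3.42063046e+01, -2.62302356e-04,
        9.48130677e-03,  3.61521288e-06]), 'eef_pos': array([6.24519555e+02, 5.36871366e-03, 2.38526157e+02]), 'tcp_rot': array([-3.14013135e+00, -6.09645527e-06,  1.57079850e+00]), 'contact_force': array([-0.25681026, -0.97590483, -0.6038546 ]), 'wrist_torque': array([ 0.02520405,  0.02460937, -0.01147499]), 'grasp_force': 0.0, 'opening': 1.0027523700380916}
scene 54.65777171942884 326.67139622100433 200.64885186169292 [[-0.803, 0.596, 0.011], [0.409, 0.563, -0.718], [-0.434, -0.572, -0.696]] [ 445.3 -138.6 1524.3]
side 44.57244380231619 314.8265022743503 204.9110323440757 [[0.887, -0.462, -0.002], [-0.354, -0.676, -0.647], [0.298, 0.574, -0.763]] [-493.3  248.2 1083.3]
wrist 63.35140033379576 317.80605897392473 194.47485247650079 [[1.0, 0.0, -0.0], [0.0, -0.956, 0.294], [0.0, -0.294, -0.956]] [-625.5  -39.   377.4]
```

View pics/scene0.png

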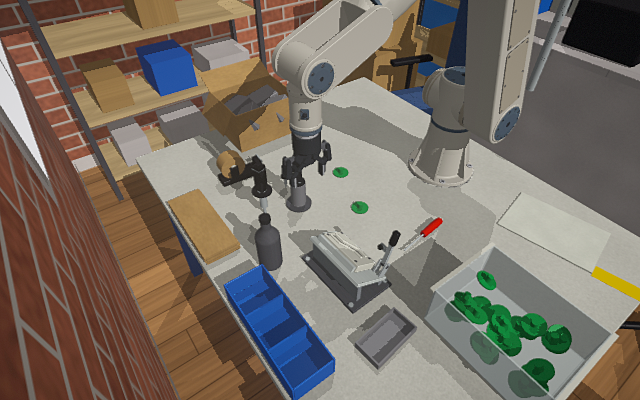

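View pics/side0.png

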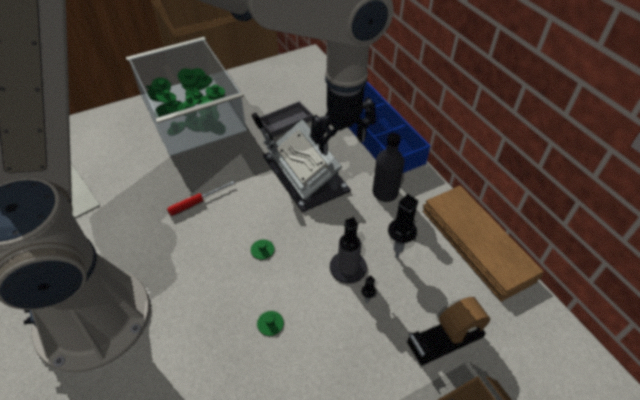

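Run:
```python
import cv2,numpy as np
a=cv2.imread('pics/side0.png');b=cv2.imread('pics/scene0.png')
c1=cv2.resize(a[120:320,240:440],(400,400),interpolation=cv2.INTER_CUBIC)
c2=cv2.resize(b[120:320,210:410],(400,400),interpolation=cv2.INTER_CUBIC)
cv2.imwrite('pics/c1.png',np.hstack([c1,c2]))
```

```text
(no output)
```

View pics/c1.png

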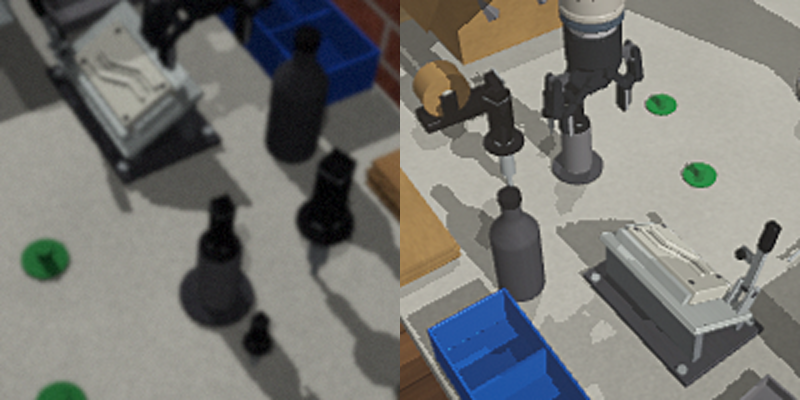

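View pics/wrist0.png

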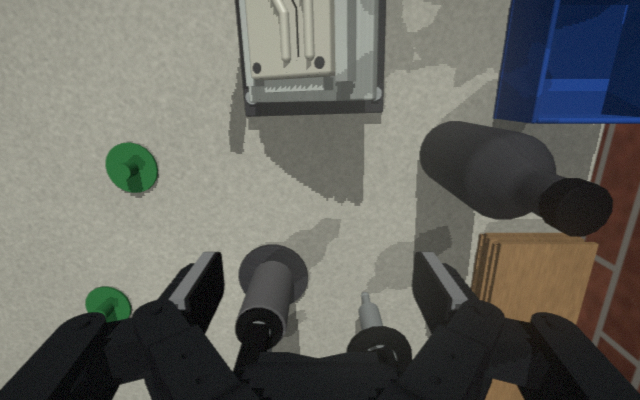

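```bash
cat > h.py <<'E'
import numpy as np,cv2
from rig import *
def ray(f,px):
    foc=200/np.tan(np.radians(float(f['vertical_fov'])/2))
    R=np.array(f['R']);t=np.array(f['t'])
    d=R.T@np.array([(px[0]-f['cx'])/foc,(px[1]-f['cy'])/foc,1]);return -R.T@t,d/np.linalg.norm(d)
def onplane(f,px,p,n):
    o,d=ray(f,px);n=np.array(n,float);return o+d*(n@(np.array(p)-o))/(n@d)
def onz(f,px,z): return onplane(f,px,[0,0,z],[0,0,1])
def tri(a):
    A=0;b=0
    for f,px in a:
        o,d=ray(f,px);M=np.eye(3)-np.outer(d,d);A=A+M;b=b+M@o
    return np.linalg.solve(A,b)
def proj(f,X):
    foc=200/np.tan(np.radians(float(f['vertical_fov'])/2));c=np.array(f['R'])@X+np.array(f['t'])
    return np.array([f['cx']+foc*c[0]/c[2],f['cy']+foc*c[1]/c[2]])
def load(n): return dict(np.load('pics/%s.npz'%n))
def snap(n,out):
    f=grab_frame(n);np.savez('pics/%s.npz'%out,**f);cv2.imwrite('pics/%s.png'%out,cv2.cvtColor(f['img'],cv2.COLOR_RGB2BGR));return f
E
python3 - <<'E'
from h import *
S,D,W=load('scene0'),load('side0'),load('wrist0')
np.set_printoptions(precision=1,suppress=True)
for f,p in((S,(298.5,202)),(D,(349,267)),(W,(273,275))): print('stand base',onz(f,p,3))
print('handle top tri: ',onz(D,(350.5,221),178),'large base?',onz(D,(398,245),0),'small',onz(D,(369,292),0))
for f,p in((S,(343.5,251)),(D,(303.5,159))): print('face',onz(f,p,90))
print('face tri',tri([(S,(343.5,251)),(D,(303.5,159))]))
# lever grip: scene crop (768,237) ; side crop (45,0)
gs=(210+184,120+119)
print('lever grip',tri([(S,gs),(D,(262,122))]))
print('bottle',onz(S,(268,265),0),onz(D,(385,198),0))
print('cam pos wrist',-W['R'].T@W['t'])
E
```

```text
stand base [ 565.5 -152.2    3. ]
stand base [ 568.8 -152.4    3. ]
stand base [ 567.7 -148.3    3. ]
handle top tri:  [ 564.1 -148.7  178. ] large base? [ 709.7 -151.2    0. ] small [ 576.4 -231.     0. ]
face [619.1 165.   90. ]
face [598.9 145.2  90. ]
face tri [608.2 157.3  74.7]
lever grip [528.8 254.3 162.9]
bottle [789.6  18.4   0. ] [765.3  -6.1   0. ]
cam pos wrist [625.5  74.1 372.1]
```

>>> step_arm --motion '[{"claw": 85, "delta_pos": [30, -2, -5], "turn": 0}, {"claw": 85, "delta_pos": [35, -3, -10], "turn": 0}, {"claw": 85, "delta_pos": [35, -3, -10], "turn": 0}, {"claw": 85, "delta_pos": [35, -3, -10], "turn": 0}, {"claw": 85, "delta_pos": [30, -3, -5], "turn": 0}, {"claw": 85, "delta_pos": [0, 0, 0], "turn": 0}, {"claw": 85, "delta_pos": [0, 0, 0], "turn": 0}]'

```text
clock: 0.73
eef_pos: [610.7, 166.4, 279.3]
tcp_rot: [3.141, 0.0, 1.574]
contact_force: [0.5, -0.5, 0.0]
opening: 0.999
grasp_force: 0.0
```

Run:
```python
from h import *
f=snap('wrist','w1');print(sense()['eef_pos'],sense()['tcp_rot'],-f['R'].T@f['t'])
snap('scene','s1');snap('side','d1')
```

```text
[610.69947487 165.13618977 278.90946556] [-3.14111050e+00  6.00636414e-04  1.57225790e+00] [611.21804075 240.52130347 412.71425933]
```

View pics/w1.png

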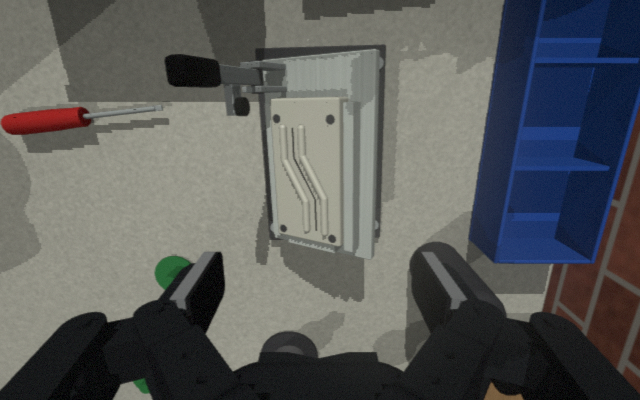

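```bash
cat >> h.py <<'E'
def face(f,corn,c=(608,157,90)):
    # corn: order (-x,+y),(+x,+y),(+x,-y),(-x,-y)
    psi=0.;c=np.array(c,float)
    for _ in range(20):
        ux=np.array([np.cos(psi)*np.cos(np.pi/6),np.sin(psi)*np.cos(np.pi/6),.5]);uy=np.array([-np.sin(psi),np.cos(psi),0]);n=np.cross(ux,uy)
        P=np.array([onplane(f,p,c,n) for p in corn])
        m=P.mean(0);c=m+n*((90-m[2])/n[2]) if abs(n[2])<.1 else np.array([*(m+ux*((90-m[2])/ux[2]))])
        e=(P[0]+P[1]-P[2]-P[3])[:2];psi=np.arctan2(-e[0],e[1])
        c=np.array([m[0],m[1],90.]) 
    return c,psi,np.stack([ux,uy,n],1),P
E
python3 - <<'E'
from h import *
np.set_printoptions(precision=2,suppress=True)
f=load('w1');im=f['img'];hsv=cv2.cvtColor(im,cv2.COLOR_RGB2HSV)
print('face col',im[140,262+60],im[225,280],'deck',im[170,360],im[80,320])
r,g,b=[im[...,i].astype(int) for i in range(3)]
m=((r-b>12)&(r>150)).astype(np.uint8);m[:, :262]=0;m[:, 352:]=0;m[:85]=0;m[255:]=0
m=cv2.morphologyEx(m,cv2.MORPH_CLOSE,np.ones((7,7)))
m=cv2.morphologyEx(m,cv2.MORPH_OPEN,np.ones((9,9)))
k=max(cv2.findContours(m,0,2)[0],key=cv2.contourArea)
q=cv2.approxPolyDP(cv2.convexHull(k),5,True)[:,0];print(q.tolist(),cv2.contourArea(k))
big=cv2.cvtColor(cv2.resize(im[85:255,255:360],None,fx=5,fy=5,interpolation=cv2.INTER_CUBIC)[:, :],cv2.COLOR_RGB2BGR)
big=cv2.resize(im[90:250,165:365],(750,600),interpolation=cv2.INTER_CUBIC)
cv2.drawContours(im,[k],-1,(255,0,0),1)
big2=cv2.resize(im[90:250,255:365],(412,600),interpolation=cv2.INTER_CUBIC)
cv2.imwrite('pics/c2.png',cv2.cvtColor(np.hstack([big[:,338:],big2[:,:380]]),cv2.COLOR_RGB2BGR))
E
```

```text
face col [164 164 150] [126 125 115] deck [143 147 141] [146 151 144]
[[338, 97], [339, 243], [280, 232], [271, 99]] 8655.0
```

View pics/c2.png

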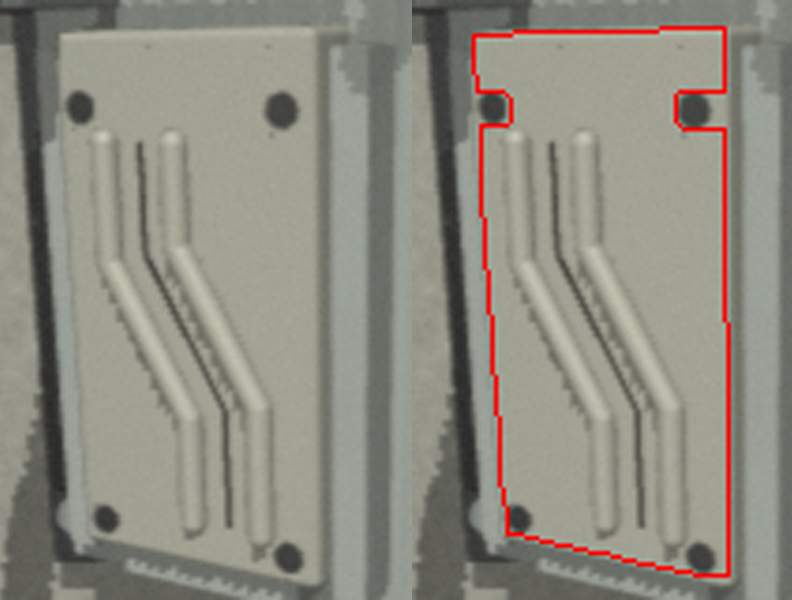

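Run:
```python
from h import *
np.set_printoptions(precision=1,suppress=True)
f=load('w1')
P=lambda u,v:(255.13+u/3.75-.4,90+v/3.75-.4)
c,psi,R,Q=face(f,[P(60,36),P(316,28),P(318,584),P(81,541)])
print('c',c,'psi',psi);print('corners in frame',(Q-c)@R)
seam=[onplane(f,P(*p),c,R[:,2]) for p in((139,143),(148,257),(226,408),(229,526))]
s=np.array(seam);print(s);loc=(s-c)@R;print('local',loc,np.linalg.norm(np.diff(s,axis=0),axis=1))
np.savez('H.npz',c=c,R=R,s=s,psi=psi)
S,D=load('scene0'),load('side0')
for a in (1.0,1.25,1.5):
    X=c+R@np.array([-45+95*np.cos(a),95,10+95*np.sin(a)]);print(a,X,proj(f,X),proj(S,X),proj(D,X))
print('hinge',c+R@np.array([-45,95,10]))
```

```text
c [598.4 163.6  90. ] psi 0.014239030058657053
corners in frame [[-38.5  72.8  -0. ]
 [ 38.5  74.4   0. ]
 [ 40.4 -71.4   0. ]
 [-40.4 -75.8  -0. ]]
[[585.7 208.8  83.1]
 [587.6 178.2  83.9]
 [609.1 138.7  96. ]
 [609.9 103.8  96.2]]
local [[-13.9  45.3  -0. ]
 [-12.2  14.7   0. ]
 [ 11.9 -25.1  -0. ]
 [ 12.4 -60.    0. ]] [30.7 46.5 34.9]
1.0 [557.5 258.1 171.1] [240.3  68. ] [385.2 243.3] [269.1 114.7]
1.25 [533.9 257.7 169.2] [207.3  68.6] [391.6 239.6] [260.9 118.1]
1.5 [511.5 257.4 161.6] [179.8  69.8] [397.2 237.6] [253.2 123.1]
hinge [553.1 258.   76.2]
```

>>> step_arm --motion '[{"claw": 0, "delta_pos": [23, -33, 0], "turn": 0}, {"claw": 0, "delta_pos": [23, -33, 0], "turn": 0}, {"claw": 0, "delta_pos": [23, -33, 0], "turn": 0}, {"claw": 0, "delta_pos": [23, -33, 0], "turn": 0}, {"claw": 0, "delta_pos": [0, 0, 40], "turn": 0}, {"claw": 0, "delta_pos": [0, 0, 40], "turn": 0}, {"claw": 0, "delta_pos": [0, 0, 39], "turn": 0}, {"claw": 0, "delta_pos": [0, 0, 0], "turn": 0}]'

```text
clock: 1.55
eef_pos: [475.0, 253.8, 153.8]
tcp_rot: [-3.132, 0.005, 1.57]
contact_force: [-1.3, -0.8, -0.7]
opening: 0.004
grasp_force: 0.0
```

>>> step_arm --motion '[{"claw": 0, "delta_pos": [2, 20, -5], "turn": 0}, {"claw": 0, "delta_pos": [0, 17, -8], "turn": 0}, {"claw": 0, "delta_pos": [0, 16, -7], "turn": 0}, {"claw": 0, "delta_pos": [0, 15, -1], "turn": 0}, {"claw": 0, "delta_pos": [0, 15, 2], "turn": 0}, {"claw": 0, "delta_pos": [0, 19, 7], "turn": 0}, {"claw": 0, "delta_pos": [0, 11, 6], "turn": 0}, {"claw": 0, "delta_pos": [0, 10, 7], "turn": 0}]'

```text
clock: 2.22
eef_pos: [603.8, 258.3, 160.6]
tcp_rot: [3.14, -0.001, 1.569]
contact_force: [-1.4, -0.6, 1.5]
opening: 0.004
grasp_force: 0.7
```

>>> step_arm --motion '[{"claw": 0, "delta_pos": [0, 5, 5], "turn": 0}, {"claw": 0, "delta_pos": [0, 5, 5], "turn": 0}, {"claw": 0, "delta_pos": [0, 3, 4], "turn": 0}, {"claw": 0, "delta_pos": [0, 2, 3], "turn": 0}, {"claw": 0, "delta_pos": [0, 0, 0], "turn": 0}]'

```text
clock: 2.63
eef_pos: [616.6, 258.9, 141.5]
tcp_rot: [-3.14, 0.0, 1.571]
contact_force: [-0.1, -0.5, 1.3]
opening: 0.002
grasp_force: 0.0
```

Run:
```python
from h import *
print(sense()['eef_pos'],sense()['contact_force'])
a=snap('side','d2')['img'][60:260,160:400];b=snap('scene','s2')['img'][180:340,290:482]
cv2.imwrite('pics/c3.png',cv2.cvtColor(np.hstack([cv2.resize(a,(400,333)),cv2.resize(b,(400,333))]),cv2.COLOR_RGB2BGR))
```

```text
[616.62119091 258.89316776 141.4826231 ] [-0.06318766 -0.53060638  1.25627361]
```

View pics/c3.png

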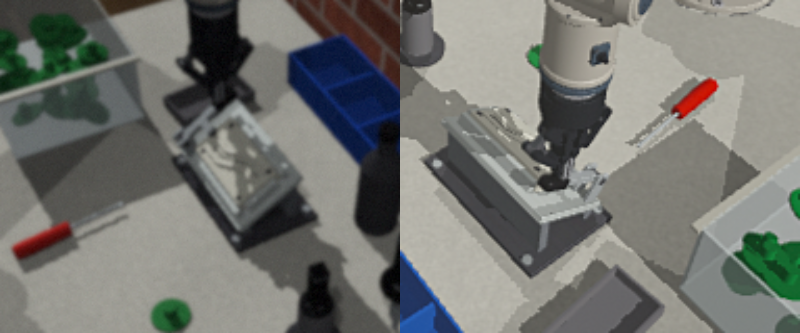

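>>> step_arm --motion '[{"claw": 0, "delta_pos": [0, 1, 2], "turn": 0}, {"claw": 0, "delta_pos": [0, 0, 2], "turn": 0}, {"claw": 0, "delta_pos": [0, 0, 0], "turn": 0}]'

```text
clock: 2.98
eef_pos: [617.8, 259.1, 138.1]
tcp_rot: [-3.142, 0.0, 1.571]
contact_force: [-0.1, -0.2, 0.3]
opening: 0.002
grasp_force: 0.2
```

>>> step_arm --motion '[{"claw": 0, "delta_pos": [0, 0, 1.5], "turn": 0}, {"claw": 0, "delta_pos": [0, 0, 0], "turn": 0}]'

```text
clock: 3.15
eef_pos: [617.9, 259.0, 136.7]
tcp_rot: [-3.142, -0.0, 1.571]
contact_force: [0.0, 1.4, 0.1]
opening: -0.003
grasp_force: 0.4
```

>>> step_arm --motion '[{"claw": 0, "delta_pos": [0, 0, 1.5], "turn": 0}, {"claw": 0, "delta_pos": [0, 0, 0], "turn": 0}]'

```text
clock: 3.32
eef_pos: [618.3, 259.1, 136.1]
tcp_rot: [3.141, -0.0, 1.571]
contact_force: [-2.9, -0.7, 6.4]
opening: -0.0
grasp_force: 3.5
```

>>> step_arm --motion '[{"claw": 0, "delta_pos": [0, 0, -25], "turn": 0}, {"claw": 0, "delta_pos": [0, 0, -40], "turn": 0}, {"claw": 0, "delta_pos": [-25, -4, -40], "turn": 0}, {"claw": 30, "delta_pos": [-40, -4, -40], "turn": 0}, {"claw": 60, "delta_pos": [-40, -4, -10], "turn": 0}, {"claw": 85, "delta_pos": [-40, -4, 0], "turn": 0}, {"claw": 85, "delta_pos": [-40, -4, 0], "turn": 0}, {"claw": 85, "delta_pos": [-40, -4, 0], "turn": 0}]'

```text
clock: 3.98
eef_pos: [595.1, 46.0, 275.3]
tcp_rot: [3.141, 0.0, 1.571]
contact_force: [1.4, -0.4, -0.2]
opening: 0.707
grasp_force: 0.0
```

>>> step_arm --motion '[{"claw": 85, "delta_pos": [-40, -5, 0], "turn": 0}, {"claw": 85, "delta_pos": [-40, -5, 0], "turn": 0}, {"claw": 85, "delta_pos": [-40, -5, 0], "turn": 0}, {"claw": 85, "delta_pos": [-40, -5, 0], "turn": 0}, {"claw": 85, "delta_pos": [-40, -5, 0], "turn": 0}, {"claw": 85, "delta_pos": [-24, -4, 0], "turn": 0}, {"claw": 85, "delta_pos": [0, 0, 0], "turn": 0}, {"claw": 85, "delta_pos": [0, 0, 0], "turn": 0}]'

```text
clock: 4.65
eef_pos: [566.1, -177.5, 274.7]
tcp_rot: [-3.141, -0.0, 1.568]
contact_force: [0.1, 0.2, 0.2]
opening: 0.997
grasp_force: 0.0
```

Run:
```python
from h import *
print(sense()['eef_pos'],sense()['tcp_rot'])
f=snap('wrist','w2');s=snap('scene','s3');d=snap('side','d3')
H=np.load('H.npz');c,R=H['c'],H['R']
for nm,F in(('scene',s),('side',d)):
  for a in (0,.1,.2,.4):
    X=c+R@np.array([-45+95*np.cos(a),95,10+95*np.sin(a)]);u,v=proj(F,X).astype(int);print(nm,a,u,v,F['img'][v-2:v+3,u-2:u+3].mean((0,1)).round())
im=f['img'].copy()
big=cv2.resize(im,(800,500));
b=d['img'][80:200,210:340];b=cv2.resize(b,(260,240))
b2=cv2.resize(s['img'][190:310,300:430],(260,240))
cv2.imwrite('pics/c4.png',cv2.cvtColor(np.hstack([cv2.resize(im[60:400,180:460],(412,500)),np.vstack([b,b2,np.zeros((20,260,3),np.uint8)])]),cv2.COLOR_RGB2BGR))
```

```text
[ 566.09104161 -177.50629481  274.68570418] [-3.14132309e+00 -3.52921373e-04  1.56797802e+00]
scene 0 361 268 [46. 46. 45.]
scene 0.1 363 265 [65. 65. 61.]
scene 0.2 365 263 [67. 67. 64.]
scene 0.4 369 257 [148. 148. 142.]
side 0 296 119 [17. 16. 17.]
side 0.1 294 117 [35. 34. 35.]
side 0.2 292 116 [51. 50. 53.]
side 0.4 287 114 [45. 45. 47.]
```

View pics/c4.png

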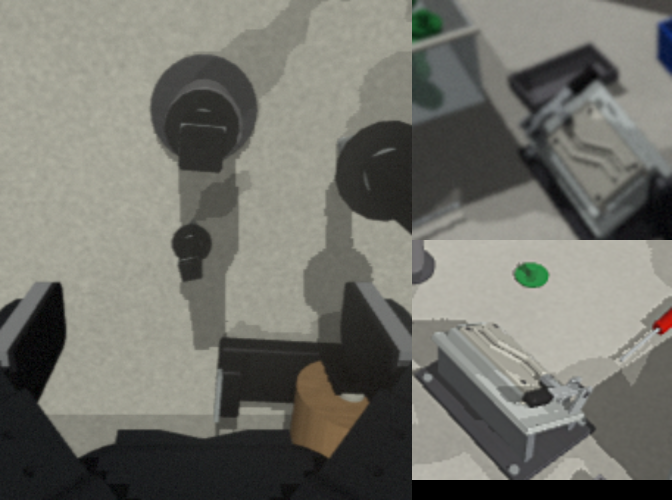

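Run:
```python
from h import *
np.set_printoptions(precision=1,suppress=True)
f=load('w2');C=lambda u,v:(180+u/1.471-.3,60+v/1.471-.3)
print('handle far edge',onz(f,C(201,169),178),onz(f,C(180,168),178),onz(f,C(222,170),178))
print('collar',onz(f,C(203,128),106),'left/right',onz(f,C(165,128),106),onz(f,C(241,128),106),'top edge',onz(f,C(203,89),106))
print('base',onz(f,C(204,107),3),onz(f,C(151,107),3),onz(f,C(257,107),3))
print('small',onz(f,C(191,243),30),onz(f,C(191,268),80))
# dark blob in side/scene pictures, arm away: collar
```

```text
handle far edge [ 566.1 -159.1  178. ] [ 555.7 -158.5  178. ] [ 576.5 -159.6  178. ]
collar [ 567.1 -149.8  106. ] left/right [ 543.  -149.7  106. ] [ 591.2 -149.8  106. ] top edge [ 567.2 -125.6  106. ]
base [ 568.  -147.9    3. ] [ 523.5 -147.8    3. ] [ 612.5 -148.     3. ]
small [ 556.7 -259.8   30. ] [ 557.8 -259.4   80. ]
```

>>> step_arm --motion '[{"claw": 60, "delta_pos": [28, 1, 0], "turn": 0.12}, {"claw": 60, "delta_pos": [0, 0, 0], "turn": 0.12}, {"claw": 60, "delta_pos": [0, 0, 0], "turn": 0.12}, {"claw": 60, "delta_pos": [0, 0, 0], "turn": 0.12}, {"claw": 60, "delta_pos": [0, 0, 0], "turn": 0.12}, {"claw": 60, "delta_pos": [0, 0, 0], "turn": 0.12}, {"claw": 60, "delta_pos": [0, 0, 0], "turn": 0.12}, {"claw": 60, "delta_pos": [0, 0, 0], "turn": 0.12}]'

```text
clock: 5.47
eef_pos: [567.8, -146.7, 274.9]
tcp_rot: [-3.141, -0.0, 0.607]
contact_force: [-1.1, -0.5, 0.1]
opening: 0.702
grasp_force: 0.0
```

>>> step_arm --motion '[{"claw": 60, "delta_pos": [0, 0, 0], "turn": 0.12}, {"claw": 60, "delta_pos": [0, 0, 0], "turn": 0.12}, {"claw": 60, "delta_pos": [0, 0, 0], "turn": 0.12}, {"claw": 60, "delta_pos": [0, 0, 0], "turn": 0.12}, {"claw": 60, "delta_pos": [0, 0, 0], "turn": 0.12}, {"claw": 60, "delta_pos": [0, 0, 0], "turn": 0}, {"claw": 60, "delta_pos": [0, 0, 0], "turn": 0}]'

```text
clock: 6.05
eef_pos: [567.7, -147.2, 274.9]
tcp_rot: [-3.141, -0.0, 0.016]
contact_force: [-0.5, 0.7, -0.5]
opening: 0.703
grasp_force: 0.0
```

>>> step_arm --motion '[{"claw": 60, "delta_pos": [-0.5, 2, 35], "turn": 0}, {"claw": 60, "delta_pos": [0, 0, 35], "turn": 0}, {"claw": 60, "delta_pos": [0, 0, 35], "turn": 0}, {"claw": 60, "delta_pos": [0, 0, 25], "turn": 0}, {"claw": 60, "delta_pos": [0, 0, 14], "turn": 0}, {"claw": 60, "delta_pos": [0, 0, 0], "turn": 0}]'

```text
clock: 6.55
eef_pos: [564.9, -149.2, 127.4]
tcp_rot: [-3.14, 0.006, 0.016]
contact_force: [-0.8, 0.6, -0.2]
opening: 0.702
grasp_force: 0.0
```

>>> step_arm --force 20 --motion '[{"claw": 15, "delta_pos": [0, 0, 0], "turn": 0}, {"claw": 15, "delta_pos": [0, 0, 0], "turn": 0}, {"claw": 15, "delta_pos": [0, 0, 0], "turn": 0}, {"claw": 15, "delta_pos": [0, 0, 0], "turn": 0}, {"claw": 15, "delta_pos": [0, 0, 0], "turn": 0}, {"claw": 15, "delta_pos": [0, 0, 0], "turn": 0}]'

```text
clock: 7.05
eef_pos: [568.2, -150.5, 132.5]
tcp_rot: [3.141, -0.003, 0.011]
contact_force: [-0.4, 1.6, 6.9]
opening: 0.257
grasp_force: 20.8
```

>>> step_arm --motion '[{"claw": 15, "delta_pos": [0, 0, -10], "turn": 0}, {"claw": 15, "delta_pos": [0, 0, -10], "turn": 0}, {"claw": 15, "delta_pos": [0, 0, -10], "turn": 0}, {"claw": 15, "delta_pos": [0, 0, 0], "turn": 0}, {"claw": 15, "delta_pos": [0, 0, 0], "turn": 0}]'

```text
clock: 7.47
eef_pos: [567.6, -150.6, 162.0]
tcp_rot: [3.141, -0.002, 0.011]
contact_force: [0.8, 0.4, -1.4]
opening: 0.258
grasp_force: 20.4
```

>>> step_arm --motion '[{"claw": 15, "delta_pos": [-4, 0, 0], "turn": 0}, {"claw": 15, "delta_pos": [-4, 0, 0], "turn": 0}, {"claw": 15, "delta_pos": [-4, 0, 0], "turn": 0}, {"claw": 15, "delta_pos": [-3, 0, 0], "turn": 0}, {"claw": 15, "delta_pos": [0, 0, 0], "turn": 0}]'

```text
clock: 7.88
eef_pos: [551.5, -150.5, 160.8]
tcp_rot: [-3.141, 0.0, 0.011]
contact_force: [1.0, 1.3, 0.1]
opening: 0.256
grasp_force: 19.8
```

>>> step_arm --motion '[{"claw": 15, "delta_pos": [-4, 0, 0], "turn": 0}, {"claw": 15, "delta_pos": [-4, 0, 0], "turn": 0}, {"claw": 15, "delta_pos": [-4, 0, 0], "turn": 0}, {"claw": 15, "delta_pos": [-4, 0, 0], "turn": 0}, {"claw": 15, "delta_pos": [-4, 0, 0], "turn": 0}, {"claw": 15, "delta_pos": [0, 0, 0], "turn": 0}]'

```text
clock: 8.38
eef_pos: [531.0, -150.8, 160.9]
tcp_rot: [-3.142, 0.001, 0.011]
contact_force: [0.7, -0.1, -0.5]
opening: 0.257
grasp_force: 19.9
```

>>> step_arm --motion '[{"claw": 15, "delta_pos": [-4, 0, 0], "turn": 0}, {"claw": 15, "delta_pos": [-4, 0, 0], "turn": 0}, {"claw": 15, "delta_pos": [-3, 0, 0], "turn": 0}, {"claw": 15, "delta_pos": [0, 0, 0], "turn": 0}, {"claw": 15, "delta_pos": [0, 0, 0], "turn": 0}]'

```text
clock: 8.8
eef_pos: [520.5, -150.9, 160.9]
tcp_rot: [-3.142, 0.001, 0.011]
contact_force: [0.2, 0.9, -1.6]
opening: 0.252
grasp_force: 19.9
```

Run:
```python
from h import *
print(sense()['eef_pos'],sense()['contact_force'])
for n in('side','scene'): snap(n,n+'4')
f=load('side4');s=load('scene4')
a=cv2.resize(f['img'][150:310,270:430],(400,400));b=cv2.resize(s['img'][110:230,240:360],(400,400))
cv2.imwrite('pics/c5.png',cv2.cvtColor(np.hstack([a,b]),cv2.COLOR_RGB2BGR))
```

```text
[ 520.52005044 -150.89179932  160.90636539] [ 0.21996328  0.92291672 -1.63856973]
```

View pics/c5.png

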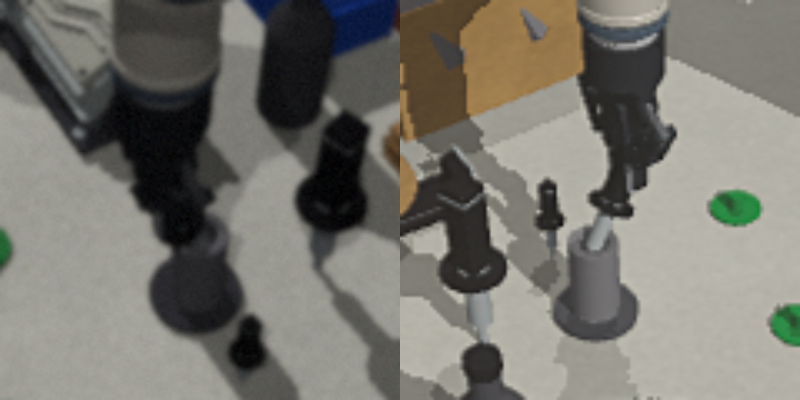

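>>> step_arm --force 90 --motion '[{"claw": 15, "delta_pos": [0, 0, 0], "turn": 0}, {"claw": 15, "delta_pos": [0, 0, 0], "turn": 0}, {"claw": 15, "delta_pos": [-4, 0, -7], "turn": 0}, {"claw": 15, "delta_pos": [-7, 0, -12], "turn": 0}, {"claw": 15, "delta_pos": [-7, 0, -12], "turn": 0}, {"claw": 15, "delta_pos": [-7, 0, -20], "turn": 0}, {"claw": 15, "delta_pos": [0, 0, -30], "turn": 0}, {"claw": 15, "delta_pos": [0, 0, -30], "turn": 0}]'

```text
clock: 9.57
eef_pos: [494.2, -151.0, 273.0]
tcp_rot: [-3.141, 0.002, 0.011]
contact_force: [1.4, 0.4, -1.1]
opening: 0.248
grasp_force: 88.2
```

>>> step_arm --motion '[{"claw": 15, "delta_pos": [0, -40, 0], "turn": 0}, {"claw": 15, "delta_pos": [0, -40, 0], "turn": 0}, {"claw": 15, "delta_pos": [0, -40, 0], "turn": 0}, {"claw": 15, "delta_pos": [0, -40, 0], "turn": 0}, {"claw": 15, "delta_pos": [0, -10, 0], "turn": 0}, {"claw": 15, "delta_pos": [0, 0, 0], "turn": 0}, {"claw": 15, "delta_pos": [0, 0, 0], "turn": 0}]'

```text
clock: 10.15
eef_pos: [493.8, 18.9, 272.3]
tcp_rot: [3.141, 0.0, 0.013]
contact_force: [0.1, -0.5, -2.0]
opening: 0.244
grasp_force: 88.8
```

Run:
```python
from h import *
print(sense()['eef_pos'],sense()['contact_force'])
f=snap('wrist','w5');snap('side','d5');snap('scene','s5')
T=f['R']@sense()['eef_pos']+f['t'];print('tcp cam',T)
cv2.imwrite('pics/c6.png',cv2.cvtColor(cv2.resize(f['img'][150:400,220:420],(480,600),interpolation=cv2.INTER_CUBIC),cv2.COLOR_RGB2BGR))
```

```text
[493.77094793  18.88863614 272.32433223] [ 0.08708246 -0.49417976 -1.9764066 ]
tcp cam [1.02291936e-01 3.30572850e+01 1.50116146e+02]
```

View pics/c6.png

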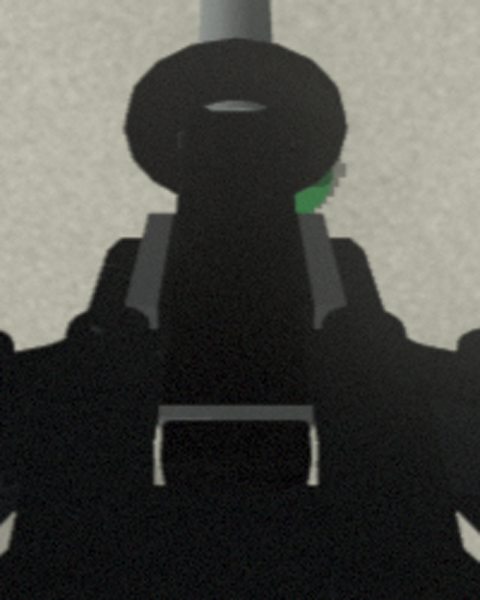

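Run:
```python
from h import *
np.set_printoptions(precision=1,suppress=True,linewidth=200)
f=load('w5');g=cv2.cvtColor(f['img'],cv2.COLOR_RGB2GRAY)
for r in range(70,166,4): print(r,''.join('%4d'%v for v in g[r,298:340:2]))
```

```text
70  112 115 114 113 113 112 114 111 114 114 118 115 114 111 115 116 118 116 116 110 109
74  111 113 112 112 110 116 114 117 114 111 117 115 114 116 114 114 115 114 114 120 115
78  114 116 118 117 115 116 119 114 112 113 115 113 115 118 115 112 118 117 119 116 118
82  116 113 114 117 114 113 114 118 114 112 111 115 116 118 116 114 114 116 117 112 115
86  114 112 113 112 112 113 114 114 116 117 114 114 117 114 115 117 119 115 116 119 123
90  112 111 115 114 112 114 113 112 114 118 116 114 116 117 117 114 114 113 123 129 166
94  114 113 112 115 112 114 111 116 115 114 120 117 114 112 114 116 117 153 176 175 174
98  116 118 118 116 119 116 115 114 118 117 119 118 113 112 113 127 173 176 175 172 173
102  110 112 114 111 118 113 109 115 115 154 173 175 173 169 171 176 173 175 174 176 173
106  121 116 118 169 168 170 173 173 179 177 175 172 173 173 171 171 173 171 171 175 179
110  116 121 126 175 178 173 170 165 168 171 173 172 172 175 172 173 176 172 172 176 174
114  125 125 134 178 178 178 176 170 170 172 174 172 170 177 173 171 171 169 166 169 171
118  172 173 175 178 179 175 173 172 179
[... 327 characters left out ...]
9 177 172 174 182 159 134 115 107  97  96  87 106 158 176 175 171 173 173 174
138  178 171 171 172 149 136 130 122 117 104 100  94  87  85  84  82 150 173 172 173 175
142  172 168 172 152 139 133 130 124 116 105 103  93  86  85  82  81  89 151 169 170 168
146  174 172 174 148 138 135 127 124 115 105 101  96  90  85  82  84  81 137 175 172 174
150  171 176 177 146 138 134 131 120 116 106 101  94  87  85  84  81  82 121 178 172 174
154  177 178 178 146 140 134 130 121 112 104  99  95  86  83  81  81  81 116 175 172 171
158  167 169 172 143 140 133 128 121 114 106  98  93  85  81  81  81  82  99 174 166 167
162  171 167 161 142 136 131 126 120 114 103  99  94  83  79  84  79  80  90 171 175 170
```

Run:
```python
from h import *
f=load('w5');tcp=np.array([493.8,18.9,272.3])
G=tcp+[0,0,11]
for px,r in(((318,127.5),112),((318,126),112),((318,129),112),((318.3,200),39)):
    o,d=ray(f,px);w=o-G;b=w@d;disc=b*b-(w@w-r*r)
    for sg in(-1,1):
        X=o+d*(-b+sg*np.sqrt(max(disc,0)));v=X-G;print(px,disc>0,v.round(1),np.degrees(np.arctan2(v[0],-v[2])).round(1))
# side/scene check: project expected tip for tilts
for a in (26,30,34):
    a=np.radians(a);X=G+116*np.array([np.sin(a),0,-np.cos(a)]);print(a,proj(f,X),proj(load('d5'),X),proj(load('s5'),X))
```

```text
(318, 127.5) True [72.5 -0.3 85.4] 139.7
(318, 127.5) True [ 55.1  -0.6 -97.5] 29.5
(318, 126) True [72.6 -0.3 85.2] 139.6
(318, 126) True [ 56.2  -0.6 -96.9] 30.1
(318, 129) True [72.3 -0.3 85.5] 139.8
(318, 129) True [ 54.1  -0.6 -98.1] 28.9
(318.3, 200) True [38.3 -0.9  7. ] 100.4
(318.3, 200) True [ 26.8  -1.1 -28.3] 43.5
0.4537856055185257 [317.07755076 132.83388542] [306.32969513 173.05677199] [333.84179368 189.30234675]
0.5235987755982988 [317.19804103 122.73244685] [309.08505882 170.85934516] [331.95487205 189.31090362]
0.5934119456780721 [317.31835674 112.56895904] [311.73318755 168.54954699] [330.12831704 189.1589475 ]
```

>>> step_arm --motion '[{"claw": 15, "delta_pos": [0, -38, 0], "turn": 0}, {"claw": 15, "delta_pos": [0, -38, 0], "turn": 0}, {"claw": 15, "delta_pos": [0, -38, 0], "turn": 0}, {"claw": 15, "delta_pos": [0, -38, 0], "turn": 0}, {"claw": 15, "delta_pos": [0, -38, 0], "turn": 0}, {"claw": 15, "delta_pos": [8, 0, 25], "turn": 0}, {"claw": 15, "delta_pos": [8, 0, 25], "turn": 0}, {"claw": 15, "delta_pos": [7, 0, 23], "turn": 0}]'

```text
clock: 10.97
eef_pos: [515.9, 208.7, 198.0]
tcp_rot: [3.141, -0.001, 0.011]
contact_force: [0.3, 0.4, -1.4]
opening: 0.245
grasp_force: 89.3
```

>>> step_arm --motion '[{"claw": 15, "delta_pos": [0, 0, 0], "turn": 0}, {"claw": 15, "delta_pos": [0, 0, 0], "turn": 0}, {"claw": 15, "delta_pos": [0, 0, 0], "turn": 0}]'

```text
clock: 11.22
eef_pos: [515.7, 208.4, 199.9]
tcp_rot: [-3.141, -0.0, 0.009]
contact_force: [0.7, -0.6, -0.7]
opening: 0.247
grasp_force: 89.2
```

Run:
```python
from h import *
np.set_printoptions(precision=2,suppress=True,linewidth=200)
print(sense()['eef_pos'],sense()['tcp_rot'],sense()['contact_force'])
f=snap('wrist','w6');g=cv2.cvtColor(f['img'],cv2.COLOR_RGB2GRAY)
for r in range(104,140,3): print(r,''.join('%4d'%v for v in g[r,298:340:2]))
X=sense()['eef_pos']+[57,0,-90];H=np.load('H.npz');print('tip local',(X-H['c'])@H['R'])
for s in H['s']: print(proj(f,s))
```

```text
[515.7  208.36 199.92] [-3.14 -0.    0.01] [ 0.68 -0.64 -0.71]
104  104 106 106 106 109 110 132 142 140 120  86  85  83  87 115 132 134 133 137 133 154
107  163 161 161 166 165 163 189 202 200 200 199 202 200 200 200 204 204 205 203 205 204
110  167 170 166 167 189 177 204 206 204 206 203 201 201 202 202 204 200 199 200 200 200
113  166 166 170 167 192 206 205 203 192 182 171 173 175 174 176 179 178 179 178 180 181
116  167 165 192 204 204 206 205 208 235 231 217 217 218 217 215 219 218 217 218 218 219
119  165 166 190 198 194 199 204 199 220 182 144 190 206 207 206 207 204 205 207 205 204
122  165 162 104  79  79  77 111 183 160 142 129 117 111 176 183 201 201 202 199 202 203
125  167 124  83  79  79  77  84 149 150 131 107  95 101 179 203 202 203 202 204 203 203
128  192 199 114  75  79  80 123 187 151 130 104  91 104 195 204 202 205 204 204 203 203
131  201 199 201 197 192 195 198 186 148 128 105  93  97 179 186 182 184 181 178 181 180
134  135 136 138 136 140 145 166 141 127 113 108 105  96 121 186 202 200 203 204 201 204
137  137 138 139 138 141 144 140 133 126 117 108 102  92  89  89 108 191 202 204 201 201
tip local [-11.3   45.35  30.08]
[316.76 103.3 ]
[358.15 101.08]
[419.28  69.4 ]
[470.49  68.54]
```

Run:
```python
from h import *
np.set_printoptions(precision=2,suppress=True,linewidth=220)
f=load('w6');g=cv2.cvtColor(f['img'],cv2.COLOR_RGB2GRAY)
H=np.load('H.npz');c,R,s=H['c'],H['R'],H['s']
for r in range(92,112): print(r,''.join('%4d'%v for v in g[r,300:362:2]))
print()
for col in (430,440,450,460,466,468,470,472,474,478):
    print(col,g[58:80,col])
```

```text
92  106 108 130 143 141 139 119 132 197 215 214 212 213 209 212 212 212 211 211 211 212 210 209 209 209 208 210 207 202 179 154
93  107 107 129 140 139 141 127 145 207 202 203 203 205 202 202 202 201 199 200 201 199 199 200 198 196 196 196 198 179 154 141
94  104 106 128 138 142 141 129 176 198 192 190 190 190 191 188 185 188 187 186 184 186 184 184 182 183 180 181 181 160 149 154
95  104 104 129 140 143 143 140 137 174 171 168 167 169 172 173 172 169 170 170 172 173 172 171 167 172 176 173 173 168 198 202
96  106 108 139 142 142 143 142 140 138 138 139 138 143 184 183 183 184 182 193 199 204 202 202 203 202 200 203 201 204 206 206
97  107 110 140 140 140 142 141 142 141 141 141 143 148 200 202 204 204 204 207 204 206 206 208 207 208 206 205 206 207 208 205
98  108 109 139 141 139 141 139 142 142 143 142 141 152 192 206 205 206 204 206 206 204 208 206 205 208 206 206 207 206 207 204
99  103 111 139 140 140 142 140 142 143 142 142 148 197 203 209 206 205 203 203 207 207 207 205 207 207 209 206 206 205 206 193
100  107 109 135 137 141 141 142 143 143 143 142 148 203 205 207 207 205 206
[... 1712 characters left out ...]
0  93 165 202 205 203 204 204 204 197 169]
460 [185 168 161 198 203 203 203 201 206 196 127  80  97 195 204 205 203 202 203 203 197 160]
466 [186 168 162 196 203 203 203 201 203 193 110  79 115 196 206 203 205 205 205 203 200 163]
468 [182 167 158 200 204 202 205 205 204 193 108  77 114 196 204 203 205 203 203 203 199 156]
470 [179 166 159 199 204 203 202 203 203 194 109  88 125 194 204 203 203 204 203 204 199 190]
472 [184 163 165 200 204 201 203 203 201 201 185 192 200 203 202 204 203 203 204 201 202 204]
474 [180 164 170 199 202 202 202 201 204 201 201 203 203 202 203 204 205 203 203 200 202 201]
478 [172 166 192 201 203 204 202 204 203 202 202 203 201 201 205 202 202 199 202 201 200 202]
```

>>> step_arm --motion '[{"claw": 15, "delta_pos": [2.5, 0, 6], "turn": 0}, {"claw": 15, "delta_pos": [2.5, 0, 6], "turn": 0}, {"claw": 15, "delta_pos": [2.5, 0, 6], "turn": 0}, {"claw": 15, "delta_pos": [2.5, 0, 5], "turn": 0}, {"claw": 15, "delta_pos": [2.5, 0, 4], "turn": 0}, {"claw": 15, "delta_pos": [2.5, 0, 4], "turn": 0}, {"claw": 15, "delta_pos": [0, 0, 0], "turn": 0}, {"claw": 15, "delta_pos": [0, 0, 0], "turn": 0}]'

```text
clock: 11.93
eef_pos: [530.0, 209.2, 167.6]
tcp_rot: [3.141, 0.001, 0.011]
contact_force: [-1.0, -0.1, 0.5]
opening: 0.247
grasp_force: 89.4
```

Run:
```python
from h import *
np.set_printoptions(precision=2,suppress=True,linewidth=200)
s=sense();print(s['eef_pos'],s['tcp_rot'],s['contact_force'],s['wrist_torque'])
f=snap('wrist','w7');g=cv2.cvtColor(f['img'],cv2.COLOR_RGB2GRAY)
for r in range(110,146,2): print(r,''.join('%4d'%v for v in g[r,298:344:2]))
X=s['eef_pos']+[57,0,-90];H=np.load('H.npz');print('free tip local',(X-H['c'])@H['R'])
for q in H['s']: print(proj(f,q))
```

```text
[530.02 209.18 167.56] [3.14 0.   0.01] [-1.   -0.12  0.53] [-0.02  0.29  0.  ]
110  105 107 107 106 104 106 105 116 193 189 171 170 168 170 176 193 194 196 194 196 196 199 198
112  106 108 108 108 105 108 108 106 194 209 188 185 185 188 187 213 216 216 216 218 218 216 218
114  105 107 106 106 106 105 107 105 124 132 182 183 181 183 185 217 219 218 218 219 218 218 218
116  103 108 105 109 108 108 108 125 108 119 157 172 171 171 175 207 207 208 208 207 207 206 207
118  106 105 105 108 105 106 105 107 111 168 154 152 153 152 175 186 186 184 182 183 181 182 181
120  104 102 107 105 104 107 109 107 106 111 112 112 131 142 150 199 200 203 202 201 201 201 202
122  106 105 108 106 106 107 105 106 108 107 105 112 142 181 200 202 205 207 206 206 207 203 204
124  107 108 104 105 105 106 104 106 107 108 106 109 138 150 203 204 204 202 201 196 201 202 201
126  106 104 108 105 107 107 107 105 105 103  74  66  73  75  85  91  92  81  83  81  85  84  82
128  103 106 103 104 104 107 105 105  99  87  90  86  79  98 115 143 162 162 161 162 185 194 194
130  112 115 113 112 114 114 116 108  90  97 118 104  92 139 140 140 151 149 152 149 155 201 205
132  167 167 167 166 165 167 167 164 146 127 109  92  89 125 144 141 141 142 141 142 143 152 197
134  166 167 166 167 166 167 163 142 125 116 108 100  93 113 135 139 139 139 140 141 141 139 141
136  165 166 164 168 166 156 140 134 123 114 108 102  95  88  94 108 113 116 118 117 117 119 120
138  165 168 168 164 155 144 142 133 126 116 110 101  92  87  92  95 120 130 129 131 132 130 132
140  167 165 165 164 151 147 141 134 125 115 110 102  93  87  91  92 100 145 148 146 149 150 146
142  165 165 167 160 149 145 143 133 124 111 107 102  93  90  88  90  95 130 145 144 148 148 146
144  167 163 162 156 150 147 139 132 124 113 104 101  91  90  85  90  94 126 144 141 140 142 142
free tip local [-15.48  45.72  -5.42]
[317.71 126.87]
[364.32 124.59]
[434.45  90.82]
[492.7   89.97]
```

>>> step_arm --motion '[{"claw": 15, "delta_pos": [1.9, 0, 0], "turn": 0}, {"claw": 15, "delta_pos": [0, 0, 0], "turn": 0}, {"claw": 15, "delta_pos": [0, 0, 0], "turn": 0}]'

```text
clock: 12.23
eef_pos: [532.2, 209.3, 168.1]
tcp_rot: [-3.142, -0.0, 0.011]
contact_force: [-1.0, -0.9, -0.2]
opening: 0.243
grasp_force: 89.5
```

>>> step_arm --motion '[{"claw": 15, "delta_pos": [0.1, 1.5, 0], "turn": 0}, {"claw": 15, "delta_pos": [0.1, 2.5, -0.1], "turn": 0}, {"claw": 15, "delta_pos": [0.1, 2.5, -0.1], "turn": 0}, {"claw": 15, "delta_pos": [0.1, 2.5, 0], "turn": 0}, {"claw": 15, "delta_pos": [0.1, 2.5, -0.1], "turn": 0}, {"claw": 15, "delta_pos": [0.1, 2.5, -0.1], "turn": 0}, {"claw": 15, "delta_pos": [0.1, 2.5, -0.1], "turn": 0}]'

```text
clock: 12.82
eef_pos: [533.0, 192.4, 168.4]
tcp_rot: [-3.142, -0.0, 0.011]
contact_force: [-1.5, 1.5, 0.9]
opening: 0.241
grasp_force: 89.6
```

>>> step_arm --motion '[{"claw": 15, "delta_pos": [0.1, 2.5, 0], "turn": 0}, {"claw": 15, "delta_pos": [0.1, 2.5, -0.1], "turn": 0}, {"claw": 15, "delta_pos": [0.1, 2.5, -0.1], "turn": 0}, {"claw": 15, "delta_pos": [0.1, 2.5, 0], "turn": 0}, {"claw": 15, "delta_pos": [0.1, 2.5, -0.1], "turn": 0}, {"claw": 15, "delta_pos": [0.1, 2, -0.1], "turn": 0}, {"claw": 15, "delta_pos": [0, 0, 0], "turn": 0}]'

```text
clock: 13.4
eef_pos: [533.7, 177.6, 168.7]
tcp_rot: [3.141, 0.0, 0.011]
contact_force: [-0.8, -1.0, 0.6]
opening: 0.245
grasp_force: 89.6
```

```bash
cat > t.py <<'E'
from h import *
np.set_printoptions(precision=2,suppress=True,linewidth=200)
s=sense();print(s['clock'],s['eef_pos'],s['contact_force'],s['wrist_torque'])
H=np.load('H.npz');X=s['eef_pos']+[57,0,-90];print('free tip local',(X-H['c'])@H['R'])
f=snap('wrist','wt');g=cv2.cvtColor(f['img'],cv2.COLOR_RGB2GRAY)
for r in range(112,142,2): print(r,''.join('%4d'%v for v in g[r,290:350:2]))
for q in H['s']: print(proj(f,q),end=' ')
E
python3 t.py
```

```text
13.4 [533.68 177.64 168.75] [-0.82 -0.98  0.57] [-0.22  0.18 -0.1 ]
free tip local [-12.11  14.12  -6.  ]
112  148 151 146 145 147 145 145 148 143 152 189 201 210 218 222 223 212 196 185 197 196 173 151 146 148 147 152 202 208 205
114  160 162 161 162 163 166 163 163 164 171 207 218 225 223 214 196 184 174 159 164 153 145 150 201 203 203 203 200 160 102
116  182 181 180 182 182 182 181 182 180 188 224 224 215 199 185 176 161 144 127 145 155 158 154 193 207 202 160 101  83 130
118  188 190 188 189 188 188 188 188 188 190 208 197 187 176 160 144 124 126 143 189 208 207 208 200 162 101  82 131 199 208
120  179 179 177 180 180 177 176 176 177 178 181 174 160 143 120 111 131 179 202 206 207 200 157  85  81 130 200 207 209 207
122  166 164 165 162 162 165 163 162 163 162 161 145 125 118 122 122 145 159 207 201 156  84  82 133 199 206 207 208 206 208
124  147 144 144 144 146 144 142 145 151 146 149 149 166 166 170 174 205 200 155  84  76 130 196 203 207 206 208 209 207 204
126  169 167 168 167 171 169 169 168 171 168 168 168 171 165 163 166 153  84  74 131 198 209 206 206 207 208 207 202 18
[... 244 characters left out ...]
123 140 234
132   83  80  82  80  83  82  93  92  96  95  95 127 157 131 110  95  94 130 144 141 143 141 120 113 129 135 131 139 141 160
134  170 170 166 167 171 168 168 167 170 169 165 142 132 118 110 106  98 103 135 140 117 114 119 125 133 140 140 143 144 145
136  170 171 169 168 168 167 166 167 167 153 145 139 128 117 111 105  98  89  92 106 120 124 133 134 140 141 144 145 145 143
138  165 166 168 166 170 169 165 167 158 149 143 137 128 120 111 102  96  93  94  95 122 134 137 139 143 145 143 141 137 135
140  143 141 143 146 145 144 140 143 154 148 144 138 127 120 109 106 100  92  92  91 101 135 141 144 142 139 141 133 142 141
[270.32 131.83] [316.18 129.59] [381.2   96.62] [438.69  95.79]
```

>>> step_arm --motion '[{"claw": 15, "delta_pos": [0.6, 1.1, -0.35], "turn": 0}, {"claw": 15, "delta_pos": [1.2, 2.2, -0.7], "turn": 0}, {"claw": 15, "delta_pos": [1.2, 2.2, -0.7], "turn": 0}, {"claw": 15, "delta_pos": [1.2, 2.2, -0.7], "turn": 0}, {"claw": 15, "delta_pos": [1.2, 2.2, -0.7], "turn": 0}, {"claw": 15, "delta_pos": [1.2, 2.2, -0.7], "turn": 0}, {"claw": 15, "delta_pos": [1.2, 2.2, -0.7], "turn": 0}, {"claw": 15, "delta_pos": [1.2, 2.2, -0.7], "turn": 0}]'

```text
clock: 14.12
eef_pos: [543.0, 161.6, 174.1]
tcp_rot: [-3.142, -0.0, 0.011]
contact_force: [-0.3, 1.0, 0.7]
opening: 0.244
grasp_force: 89.5
```

>>> step_arm --motion '[{"claw": 15, "delta_pos": [1.2, 2.2, -0.7], "turn": 0}, {"claw": 15, "delta_pos": [1.2, 2.2, -0.7], "turn": 0}, {"claw": 15, "delta_pos": [1.2, 2.2, -0.7], "turn": 0}, {"claw": 15, "delta_pos": [1.2, 2.2, -0.7], "turn": 0}, {"claw": 15, "delta_pos": [1.2, 2.2, -0.7], "turn": 0}, {"claw": 15, "delta_pos": [1.2, 2.2, -0.7], "turn": 0}, {"claw": 15, "delta_pos": [1.2, 2.2, -0.7], "turn": 0}, {"claw": 15, "delta_pos": [1.2, 2.2, -0.7], "turn": 0}]'

```text
clock: 14.78
eef_pos: [552.8, 144.1, 179.7]
tcp_rot: [3.142, 0.0, 0.011]
contact_force: [-2.0, 1.5, -0.3]
opening: 0.244
grasp_force: 89.5
```

>>> step_arm --motion '[{"claw": 15, "delta_pos": [1.2, 2.2, -0.7], "turn": 0}, {"claw": 15, "delta_pos": [1.0, 2.4, -0.6], "turn": 0}, {"claw": 15, "delta_pos": [0, 0.5, 0], "turn": 0}]'

```text
clock: 15.03
eef_pos: [555.3, 138.8, 181.1]
tcp_rot: [3.141, -0.001, 0.011]
contact_force: [-1.2, -0.5, 0.9]
opening: 0.246
grasp_force: 89.6
```

```bash
python3 t.py
```

```text
15.0333 [555.35 138.79 181.13] [-1.22 -0.46  0.85] [-0.01  0.13  0.01]
free tip local [ 12.36 -25.03  -5.83]
112  162 164 167 166 162 165 165 164 163 168 163 163 149 144 144 145 143 151 154 155 155 158 158 159 158 158 159 163 161 165
114  164 164 166 163 163 165 167 161 164 174 187 188 169 165 163 164 165 167 188 188 187 188 188 190 191 192 191 194 191 191
116  168 161 167 164 163 166 163 170 185 197 205 211 187 181 180 181 181 185 210 209 212 211 211 212 210 212 212 213 213 211
118  164 163 166 163 167 171 184 195 204 214 221 216 185 179 178 177 177 183 212 212 214 213 213 212 213 212 211 213 213 211
120  164 165 164 166 183 191 201 214 221 218 200 187 172 168 167 168 165 169 200 202 203 201 202 202 200 199 202 200 200 201
122  164 166 183 192 202 216 222 220 203 187 176 164 149 148 149 148 146 166 178 179 176 178 175 175 175 173 174 172 171 171
124  179 191 200 215 223 221 205 187 177 166 148 130 110 107 115 138 151 147 183 195 195 197 193 198 196 196 196 196 192 196
126  201 216 224 221 206 190 178 165 150 130 110 105 107 105 142 181 195 200 198 200 200 200 198 198 196 199 200 198
[... 247 characters left out ...]
 71  68  66
132  180 168 153 134 111 101 107 105 104 120 163 162 150 125 103  93  88 117 132 132 136 135 133 139 183 183 182 185 181 135
134  153 134 111 103 105 111 157 159 158 152 110 123 122 114 110  98  93 105 131 140 137 139 137 139 138 138 140 138 140 139
136  111 104 143 159 160 159 163 152  92 126 136 133 123 111 106 102  91  87  91 117 141 136 140 140 137 137 140 139 140 138
138  104 111 122 163 164 154  89  69 128 141 140 135 124 114 104 100  90  93  90  87 162 187 186 182 136 134 134 137 133 126
140  105 152 162 152  90  63 102 155 150 144 138 132 122 112 107 101  92  88  91  87  97 151 131 115 116 119 118 118 118 117
[220.03 159.77] [262.04 157.86] [317.14 129.97] [369.68 129.27]
```

Right on the second bend; now the last run, then out along the normal.

>>> step_arm --motion '[{"claw": 15, "delta_pos": [0, 1.5, 0], "turn": 0}, {"claw": 15, "delta_pos": [0, 2.5, 0], "turn": 0}, {"claw": 15, "delta_pos": [0, 2.5, 0], "turn": 0}, {"claw": 15, "delta_pos": [0, 2.5, 0], "turn": 0}, {"claw": 15, "delta_pos": [0, 2.5, 0], "turn": 0}, {"claw": 15, "delta_pos": [0, 2.5, 0], "turn": 0}, {"claw": 15, "delta_pos": [0, 2.5, 0], "turn": 0}]'

```text
clock: 15.67
eef_pos: [555.1, 122.5, 180.9]
tcp_rot: [3.142, 0.0, 0.011]
contact_force: [-1.3, 1.0, 0.3]
opening: 0.247
grasp_force: 89.5
```

>>> step_arm --motion '[{"claw": 15, "delta_pos": [0, 2.5, 0], "turn": 0}, {"claw": 15, "delta_pos": [0, 2.5, 0], "turn": 0}, {"claw": 15, "delta_pos": [0, 2.5, 0], "turn": 0}, {"claw": 15, "delta_pos": [0, 2.5, 0], "turn": 0}, {"claw": 15, "delta_pos": [0, 2.5, 0], "turn": 0}, {"claw": 15, "delta_pos": [0, 2.5, 0], "turn": 0}, {"claw": 15, "delta_pos": [0, 3, 0], "turn": 0}, {"claw": 15, "delta_pos": [0, 0, 0], "turn": 0}]'

```text
clock: 16.33
eef_pos: [555.3, 104.0, 180.9]
tcp_rot: [3.141, 0.0, 0.011]
contact_force: [-0.8, -1.4, 0.2]
opening: 0.243
grasp_force: 89.6
```

>>> step_arm --motion '[{"claw": 15, "delta_pos": [0, 0, 0], "turn": 0}, {"claw": 15, "delta_pos": [0, 0, 0], "turn": 0}]'

```text
clock: 16.5
eef_pos: [555.2, 104.5, 180.9]
tcp_rot: [3.141, 0.0, 0.011]
contact_force: [-1.5, -0.1, 0.7]
opening: 0.243
grasp_force: 89.5
```

```bash
python3 t.py
```

```text
16.5 [555.25 104.46 180.88] [-1.48 -0.11  0.72] [-0.31  0.15 -0.03]
free tip local [ 11.72 -59.35  -5.75]
112  152 151 151 153 153 153 152 154 154 155 156 157 156 157 158 132 108 135 190 189 189 187 192 191 177 136 105 127 128 128
114  168 169 169 171 170 171 170 171 173 174 172 171 173 174 172 142 114 120 138 140 144 188 189 190 175 133 103 127 127 130
116  173 174 173 175 175 173 171 174 173 170 169 170 169 168 166 144 112 124 129 132 132 169 188 188 172 131 108 129 129 130
118  166 164 165 165 167 162 162 160 163 163 162 164 160 162 160 141 110 124 131 133 132 133 173 190 172 120 106 126 131 129
120  153 150 152 150 146 147 149 146 146 146 145 145 145 141 142 121 143 184 187 184 184 186 189 191 169 119 111 129 127 127
122  133 131 136 137 136 136 132 134 136 143 143 142 142 140 145 182 191 190 188 188 189 191 187 188 167 125 110 128 128 129
124  156 157 155 156 157 157 156 156 158 157 156 155 156 159 157 185 190 192 190 188 190 189 191 189 166 127 111 128 129 126
126  157 155 155 155 156 155 157 156 155 155 155 156 154 151 150 154 185 188 187 191 190 191 188 191 165 124 118 130 12
[... 244 characters left out ...]
128 127 129
132  156 158 159 158 156 159 155 157 156 158 153 157 141 120  99  88  80 117 132 132 130 131 128 128 126 112 120 126 127 127
134  157 157 157 157 154 158 157 155 157 156 152 133 122 109 100  91  86  93 123 131 127 129 133 129 128 109 118 125 127 129
136  155 154 157 157 154 157 157 156 155 145 133 125 119 108 101  95  85  80  86 112 127 131 129 130 130 110 119 130 130 130
138  133 134 133 133 130 130 130 134 139 141 130 126 118 107 103  95  89  85  85  81 120 138 139 137 131 106 120 129 129 127
140  149 152 153 150 152 153 151 149 143 136 131 128 116 108 102  90  84  81  81  79  96 176 189 187 155 109 122 130 127 127
[172.31 159.1 ] [214.14 157.18] [265.39 129.2 ] [317.95 128.5 ]
```

>>> step_arm --motion '[{"claw": 15, "delta_pos": [-2, 0, -3.5], "turn": 0}, {"claw": 15, "delta_pos": [-4, 0, -7], "turn": 0}, {"claw": 15, "delta_pos": [-7, 0, -12], "turn": 0}, {"claw": 15, "delta_pos": [-7, 0, -12.5], "turn": 0}, {"claw": 15, "delta_pos": [0, 0, -30], "turn": 0}, {"claw": 15, "delta_pos": [0, 0, -30], "turn": 0}, {"claw": 15, "delta_pos": [-10, 35, 0], "turn": 0}, {"claw": 15, "delta_pos": [-10, 38, 0], "turn": 0}]'

```text
clock: 17.22
eef_pos: [517.0, 32.3, 279.5]
tcp_rot: [-3.141, -0.006, 0.014]
contact_force: [0.4, -0.4, -1.0]
opening: 0.245
grasp_force: 89.3
```

>>> step_arm --motion '[{"claw": 15, "delta_pos": [-10, 38, 0], "turn": 0}, {"claw": 15, "delta_pos": [-10, 38, 0], "turn": 0}, {"claw": 15, "delta_pos": [-10, 38, 0], "turn": 0}, {"claw": 15, "delta_pos": [-2, 38, 0], "turn": 0}, {"claw": 15, "delta_pos": [0, 30, 0], "turn": 0}, {"claw": 15, "delta_pos": [0, 0, 0], "turn": 0}, {"claw": 15, "delta_pos": [0, 0, 0], "turn": 0}]'

```text
clock: 17.8
eef_pos: [485.6, -152.1, 277.1]
tcp_rot: [3.141, -0.001, 0.008]
contact_force: [-0.9, 0.1, -1.4]
opening: 0.247
grasp_force: 89.4
```

Run:
```python
from h import *
np.set_printoptions(precision=2,suppress=True,linewidth=200)
s=sense();print(s['eef_pos'],s['tcp_rot'],s['contact_force'])
f=snap('wrist','w8');g=cv2.cvtColor(f['img'],cv2.COLOR_RGB2GRAY)
for r in range(104,142,3): print(r,''.join('%4d'%v for v in g[r,298:344:2]))
```

```text
[ 485.58 -152.06  277.13] [ 3.14 -0.    0.01] [-0.91  0.07 -1.4 ]
104  108 107 105 102  78  59  63  60  56  58  59  60  59  78 104 107 106 107 104 102  78  59  54
107  109 108 106 108 108 106 104  96  91  91 100 103 107 108 110 105 106 106 103  82  58  57  55
110   96 108 108 108 106 105 106 106 106 108 106 105 109 108 103 105 104  99  71  61  57  61  59
113   69  76  95 106 102 109 107 105 107 105 106 106 106 105 105 100  75  70  69  66  69  71  70
116   69  70  71  70  75  85  95  99 102  99 101  95  76  71  68  71  70  73  69  69  71  70  67
119   70  73  70  69  71  69  71  73  71  80  77  71  71  74  68  68  72  68  72  71  66  81 110
122   77  71  75  70  73  71  75  84 134 120 109  96  85  73  71  68  73  74  68  81 110 144 161
125  163 159 115  78  70  69  69 120 129 108  90  83  81  76  73  72  86 104 123 125 163 167 168
128  167 173 171 172 173 167 156 131 126 110  90  76  82 149 161 164 169 169 169 163 163 167 169
131  172 170 169 174 169 165 169 157 129 111  92  77  80 154 163 170 173 170 172 175 167 162 167
134  171 171 174 175 168 164 154 128 109  99  92  84  76  99 154 172 171 172 171 167 166 170 170
137  169 170 170 172 155 128 123 117 106  98  94  84  80  76  78  89 159 165 165 168 173 175 171
140  170 172 173 162 131 125 121 113 109  97  92  85  78  74  77  73  88 156 172 167 163 166 168
```

>>> step_arm --motion '[{"claw": 15, "delta_pos": [0.5, -1.2, 27], "turn": 0}, {"claw": 15, "delta_pos": [0, 0, 27], "turn": 0}, {"claw": 15, "delta_pos": [0, 0, 0], "turn": 0}, {"claw": 15, "delta_pos": [0, 0, 0], "turn": 0}]'

```text
clock: 18.18
eef_pos: [485.7, -148.3, 221.7]
tcp_rot: [-3.14, 0.003, 0.012]
contact_force: [0.2, 0.4, -1.0]
opening: 0.247
grasp_force: 89.3
```

>>> step_arm --motion '[{"claw": 15, "delta_pos": [5, 0, 8.7], "turn": 0}, {"claw": 15, "delta_pos": [5, 0, 8.7], "turn": 0}, {"claw": 15, "delta_pos": [5, 0, 8.7], "turn": 0}, {"claw": 15, "delta_pos": [5, 0, 8.7], "turn": 0}, {"claw": 15, "delta_pos": [5, 0, 8.7], "turn": 0}, {"claw": 15, "delta_pos": [5, 0, 8.7], "turn": 0}, {"claw": 15, "delta_pos": [4, 0, 7], "turn": 0}, {"claw": 15, "delta_pos": [0, 0, 0], "turn": 0}]'

```text
clock: 18.85
eef_pos: [520.8, -149.2, 161.0]
tcp_rot: [-3.141, 0.002, 0.011]
contact_force: [-0.0, -0.8, -2.2]
opening: 0.244
grasp_force: 89.3
```

>>> step_arm --force 20 --motion '[{"claw": 15, "delta_pos": [0, 1, 0], "turn": 0}, {"claw": 15, "delta_pos": [0, 0, 0], "turn": 0}, {"claw": 15, "delta_pos": [4, 0, 0], "turn": 0}, {"claw": 15, "delta_pos": [4, 0, 0], "turn": 0}, {"claw": 15, "delta_pos": [4, 0, 0], "turn": 0}, {"claw": 15, "delta_pos": [4, 0, 0], "turn": 0}]'

```text
clock: 19.35
eef_pos: [534.2, -149.9, 162.0]
tcp_rot: [-3.141, 0.006, 0.011]
contact_force: [-7.7, -0.2, -0.8]
opening: 0.245
grasp_force: 89.5
```

>>> step_arm --motion '[{"claw": 15, "delta_pos": [4, 0, 0], "turn": 0}, {"claw": 15, "delta_pos": [4, 0, 0], "turn": 0}, {"claw": 15, "delta_pos": [4, 0, 0], "turn": 0}, {"claw": 15, "delta_pos": [4, 0, 0], "turn": 0}, {"claw": 15, "delta_pos": [4, 0, 0], "turn": 0}]'

```text
clock: 19.77
eef_pos: [554.3, -149.7, 162.4]
tcp_rot: [-3.141, 0.005, 0.011]
contact_force: [-8.7, 0.3, 2.8]
opening: 0.244
grasp_force: 90.1
```

>>> step_arm --motion '[{"claw": 15, "delta_pos": [4, 0, 0], "turn": 0}, {"claw": 15, "delta_pos": [4, 0, 0], "turn": 0}, {"claw": 15, "delta_pos": [4, 0, 0], "turn": 0}, {"claw": 15, "delta_pos": [4, 0, 0], "turn": 0}, {"claw": 15, "delta_pos": [2, 0, 0], "turn": 0}, {"claw": 15, "delta_pos": [0, 0, 0], "turn": 0}, {"claw": 15, "delta_pos": [0, 0, 0], "turn": 0}]'

```text
clock: 20.35
eef_pos: [572.4, -149.4, 162.3]
tcp_rot: [-3.141, 0.005, 0.011]
contact_force: [-6.5, 0.3, -0.4]
opening: 0.246
grasp_force: 90.1
```

```bash
cat > u.py <<'E'
from h import *
np.set_printoptions(precision=2,suppress=True,linewidth=200)
s=sense();print(s['eef_pos'],s['contact_force'],s['wrist_torque'])
f=snap('wrist','w9');g=cv2.cvtColor(f['img'],cv2.COLOR_RGB2GRAY)
for r in range(150,300,6): print(r,''.join('%4d'%v for v in g[r,260:380:5]))
for a in (0,5,10):
    a=np.radians(a);G=s['eef_pos']+[0,0,11];A=np.array([np.sin(a),0,-np.cos(a)]);P=np.array([np.cos(a),0,np.sin(a)])
    print(a,'collar top +x edge',proj(f,G+36*A+24*P),'handle-collar',proj(f,G+36*A+11*P),'collar y edges',proj(f,G+36*A+[0,24,0]),'htop',proj(f,G-36*A+11*P))
E
python3 u.py
```

```text
[ 572.45 -149.42  162.27] [-6.48  0.35 -0.35] [0.12 1.71 0.03]
150  153 147 140 144 143  73  66  66  63  67  63  64  62  73  73  75  72  75  71 115 115 172 173 178
156  148 153 154 145  72  67  63  67  69  65  62  69  64  63  75  70  75  73  73  70 110 113 116 114
162  175 152 150 116  64  64  63  65  64  72  67  60  59  56  57  57  55  58  60  59  64 112 115 112
168  176 173 151  67  63  62  62  66  79  71  63  57  57  62  59  58  55  54  57  58  59 114 109 114
174  184 176 134  63  63  62  62  85  76  65  60  53  57  54  53  55  58  53  58  57  59  98 116 113
180  181 177 102  63  57  61  76  80  70  67  57  54  58  56  55  55  55  56  57  56  59  63 118 114
186  174 181 111  67  68  61  86  77  69  64  56  64  57  52  55  55  56  55  53  54  55  61 114 113
192  183 178 157  72  71  70  82  72  94  94  91  90  89  91  89  95  59  58  55  57  54  85 112 115
198  182 175 175  67  73  82 107  95  91  86  64  38  37  54  86  90 106  83  57  55  52 111 113 115
204  181 177 181 139  67 106  93  51  40  35  33  35  34  35  39  36  43  80  73  56  71 114 115 113
210  189 175 189 177  79  8
[... 1182 characters left out ...]
39
282   25  21  21  22  30  50  26   5  16  20  21  21  23  22  20  22  18  30  45  43  35  33  37  41
288   22  20  20  11  23  22  14  18  20  19  17  21  22  21  17  19  17  27  27  30  38  32  33  33
294   22  16  19  21  23  19  21   9  14  18  21   7  20  17  17  19  15  25  23  27  28  29  34  37
0.0 collar top +x edge [316.11 200.44] handle-collar [315.87 223.89] collar y edges [270.9  242.42] htop [314.17 312.28]
0.08726646259971647 collar top +x edge [316.14 196.11] handle-collar [315.91 219.18] collar y edges [270.68 237.17] htop [314.05 322.52]
0.17453292519943295 collar top +x edge [316.17 192.17] handle-collar [315.95 214.75] collar y edges [270.38 232.11] htop [313.95 332.25]
```

>>> step_arm --motion '[{"claw": 15, "delta_pos": [2, 1, 0], "turn": 0}, {"claw": 15, "delta_pos": [0, 0, 0], "turn": 0}, {"claw": 15, "delta_pos": [-4, 0, 0], "turn": 0}, {"claw": 15, "delta_pos": [-4, 0, 0], "turn": 0}, {"claw": 15, "delta_pos": [0, 0, 0], "turn": 0}, {"claw": 15, "delta_pos": [0, 0, 0], "turn": 0}]'

```text
clock: 20.9
eef_pos: [569.0, -151.1, 163.2]
tcp_rot: [3.141, -0.001, 0.011]
contact_force: [0.2, 0.1, -1.7]
opening: 0.248
grasp_force: 89.7
```

>>> step_arm --motion '[{"claw": 15, "delta_pos": [0, 0, 6], "turn": 0}, {"claw": 15, "delta_pos": [0, 0, 6], "turn": 0}, {"claw": 15, "delta_pos": [0, 0, 6], "turn": 0}, {"claw": 15, "delta_pos": [0, 0, 4], "turn": 0}, {"claw": 15, "delta_pos": [0, 0, 3], "turn": 0}, {"claw": 15, "delta_pos": [0, 0, 0], "turn": 0}]'

```text
clock: 21.4
eef_pos: [568.1, -150.7, 136.7]
tcp_rot: [-3.141, 0.001, 0.011]
contact_force: [0.3, 0.3, -0.7]
opening: 0.244
grasp_force: 89.7
```

>>> step_arm --motion '[{"claw": 15, "delta_pos": [-0.5, 0, 1.5], "turn": 0}, {"claw": 15, "delta_pos": [0, 0, 1.5], "turn": 0}, {"claw": 15, "delta_pos": [0, 0, 0], "turn": 0}]'

```text
clock: 21.65
eef_pos: [568.0, -150.9, 134.6]
tcp_rot: [-3.142, 0.0, 0.011]
contact_force: [-0.1, -0.4, -2.2]
opening: 0.244
grasp_force: 89.7
```

>>> step_arm --motion '[{"claw": 15, "delta_pos": [0, 0, 1], "turn": 0}, {"claw": 15, "delta_pos": [0, 0, 0], "turn": 0}]'

```text
clock: 21.82
eef_pos: [568.1, -150.9, 133.8]
tcp_rot: [3.142, -0.0, 0.011]
contact_force: [-0.6, -0.4, -0.9]
opening: 0.247
grasp_force: 89.7
```

Nearly seated; open gradually and let it settle, then rise.

>>> step_arm --force 20 --motion '[{"claw": 24, "delta_pos": [0, 0, 0.5], "turn": 0}, {"claw": 26, "delta_pos": [0, 0, 0], "turn": 0}, {"claw": 28, "delta_pos": [0, 0, 0], "turn": 0}, {"claw": 32, "delta_pos": [0, 0, 0], "turn": 0}, {"claw": 45, "delta_pos": [0, 0, 0], "turn": 0}, {"claw": 60, "delta_pos": [0, 0, 0], "turn": 0}, {"claw": 60, "delta_pos": [0, 0, 0], "turn": 0}, {"claw": 60, "delta_pos": [0, 0, 0], "turn": 0}]'

```text
clock: 22.48
eef_pos: [568.1, -150.9, 133.3]
tcp_rot: [3.142, -0.0, 0.011]
contact_force: [0.2, 0.3, 0.1]
opening: 0.7
grasp_force: 0.0
```

>>> step_arm --motion '[{"claw": 60, "delta_pos": [0, 0, -15], "turn": 0}, {"claw": 60, "delta_pos": [0, 0, -25], "turn": 0}, {"claw": 60, "delta_pos": [0, 0, -30], "turn": 0}, {"claw": 60, "delta_pos": [0, 0, -30], "turn": 0}, {"claw": 60, "delta_pos": [-20, 0, -30], "turn": 0}, {"claw": 60, "delta_pos": [-35, 0, -10], "turn": 0}, {"claw": 60, "delta_pos": [0, 0, 0], "turn": 0}, {"claw": 60, "delta_pos": [0, 0, 0], "turn": 0}]'

```text
clock: 23.15
eef_pos: [512.4, -151.6, 274.3]
tcp_rot: [3.141, -0.002, 0.01]
contact_force: [0.1, 0.1, -0.3]
opening: 0.704
grasp_force: 0.0
```

Run:
```python
from h import *
np.set_printoptions(precision=1,suppress=True,linewidth=200)
s=sense();print(s['eef_pos'],s['contact_force'])
f=snap('wrist','wa');g=cv2.cvtColor(f['img'],cv2.COLOR_RGB2GRAY)
for n,X in(('collar',[567.3,-149.5,106]),('+x',[591.3,-149.5,106]),('+y',[567.3,-125.5,106]),('-y',[567.3,-173.5,106]),('htop',[567.3,-149.5,178])): print(n,proj(f,np.array(X)))
m=(g<66).astype(np.uint8);m[300:]=0
n,l,st,c=cv2.connectedComponentsWithStats(m)
for i in range(1,n):
    if st[i,4]>400: print(st[i],c[i])
d=snap('side','da');o=load('side0');sc=snap('scene','sa');o2=load('scene0')
# stylus region & lever compared with start pictures (side: handle/stand region)
print(np.abs(d['img'][205:290,330:370].astype(int)-o['img'][205:290,330:370]).mean((1,2)).round())
H=np.load('H.npz')
for F in(sc,d):
    X=H['c']+H['R']@np.array([50,95,10]);u,v=proj(F,X).astype(int);print(F['img'][v-2:v+3,u-2:u+3].mean())
gg=cv2.cvtColor(f['img'],cv2.COLOR_RGB2GRAY)
for r in range(60,230,6): print(r,''.join('%4d'%v for v in gg[r,260:380:5]))
```

```text
[ 512.4 -151.6  274.3] [ 0.1  0.1 -0.3]
collar [314.9 119.4]
+x [315.1  91.7]
+y [288.5 119.1]
-y [341.3 119.7]
htop [314.  126.7]
[   0    0  173  136 7921] [109.   59.3]
[324   0  57  14 552] [351.5   5.2]
[ 501    0  139  106 5947] [546.2  58.5]
[ 55  33  44  69 760] [77.7 67.2]
[ 35  34  55  80 458] [57.  66.5]
[ 281   75   73   75 3830] [318.3 111.4]
[395 111  38  30 838] [412.7 126.4]
[616 131  24  31 587] [629.2 145.7]
[ 185  244   70   56 2385] [229.2 277.2]
[ 381  244   71   56 2191] [407.1 278.8]
[ 13 278  60  22 509] [ 50.6 289.3]
[43. 39. 35. 33. 32. 32. 32. 32. 32. 27. 23. 19. 14. 14. 15. 14. 11. 11. 10. 11. 14. 15. 15. 14. 17. 16. 16. 14. 12. 12. 12. 10. 10.  8.  7.  6.  6.  6.  7.  7.  6.  5.  6.  5.  6.  6.  5.  5.  4.
  3.  4.  3.  3.  3.  3.  3.  3.  3.  3.  3.  3.  3.  3.  3.  3.  3.  3.  3.  3.  3.  3.  3.  3.  3.  3.  3.  3.  3.  4.  5.  5.  4.  5.  4.  4.]
45.72
16.906666666666666
60  119 119 119 123 126 123 121 119 139 144 145 139 146 142 146 144 143 146 147 142 149 143 144 144
66  149 126 124 123 121 121 123 122 116 118 144 146 141 145 150 145 146 147 152 146 
[... 2037 characters left out ...]
49 147 148 158 151 153 147 157 151 152 149 152 151 151 150 157 151 155 154 153 155 153 154 149
198  151 147 149 149 148 147 143 154 159 151 153 147 152 155 151 153 155 156 155 153 158 153 152 152
204  145 154 151 153 148 148 154 152 150 152 153 151 153 150 156 149 157 153 154 152 152 152 150 161
210  150 149 145 151 152 153 154 156 151 152 146 150 152 151 155 153 153 154 152 154 152 154 151 150
216  150 148 152 156 152 154 153 157 149 151 152 153 148 157 151 152 148 151 157 152 156 154 152 152
222  146 157 149 150 152 152 158 148 153 149 152 156 155 155 151 151 153 155 152 150 145 152 155 150
228  151 145 152 152 149 154 155 152 154 159 150 150 151 151 151 150 150 149 151 157 155 151 146 154
```

>>> step_arm --motion '[{"claw": 60, "delta_pos": [-35, -40, -10], "turn": 0}, {"claw": 60, "delta_pos": [-35, -40, 0], "turn": 0}, {"claw": 60, "delta_pos": [-30, -40, 0], "turn": 0}, {"claw": 60, "delta_pos": [-20, -40, 0], "turn": 0}, {"claw": 60, "delta_pos": [0, 0, 0], "turn": 0}, {"claw": 60, "delta_pos": [0, 0, 0], "turn": 0}]'

```text
clock: 23.8
eef_pos: [413.3, -18.1, 280.5]
tcp_rot: [-3.141, 0.001, 0.015]
contact_force: [-0.1, -0.1, -0.4]
opening: 0.699
grasp_force: 0.0
```

Run:
```python
from h import *
np.set_printoptions(precision=1,suppress=True,linewidth=220)
st=np.array([567.3,-149.5,0])
for n in('side','scene'):
    f=snap(n,n+'b');g=cv2.cvtColor(f['img'],cv2.COLOR_RGB2GRAY)
    for z in(100,106,178): print(n,z,proj(f,st+[0,0,z]))
    u0,v0=proj(f,st+[0,0,178]).astype(int);u1,v1=proj(f,st+[0,0,100]).astype(int)
    for r in range(v0-8,v1+14,2): print(r,''.join('%4d'%v for v in g[r,u1-20:u1+22:2]))
```

```text
side 100 [350.  242.4]
side 106 [350.2 240.8]
side 178 [352.  220.7]
212   85  84  81  88  84  86  81  85  86  88  86  85  87  86 102 143 152 150 150 152 149
214   88  86  89  86  85  85  80  81  86  86  85  85  83  87  87 118 147 151 153 151 150
216   88  90  89  91  90  86  84  86  86  87  87  79  80  86  85  92 117 146 151 150 150
218   85  86  86  86  82  86  88  86  85  78  58  44  45  75  87  87  96 129 148 146 151
220   88  90  88  84  81  87  88  84  63  33  23  14  18  54  83  86  89  98 139 151 151
222   85  89  87  89  84  86  87  76  37  17  15   9  15  21  67  97  95  97 135 154 152
224  107 101 101  98  97  96  90  78  34  19  17  10   8  10  66 136 144 139 149 154 155
226  148 147 149 144 140 141 136 112  40  22  13  13  13  13  75 144 152 153 153 152 152
228  158 153 154 154 151 154 151 122  36  22  24  17  14  20  87 145 152 149 148 149 153
230  156 150 154 152 154 152 151 118  30   9  22  18   4  14  98 148 151 151 152 151 151
232  152 151 156 154 152 153 153 109  24   8   3  13   8  15 109 140 145 149 152 147 147
234  152 154 153 156 156 156 148  94  20  12   2   6
[... 2078 characters left out ...]
1 191 142  70 184 190  80  40  45  49  49  48  39 182 181 181 181 182 181 182
181  125 123 124 170  83 184 194  46  45  51  43  96  48  43 158 183 182 183 183 181 181
183  125 127 128 130  83 154 196  37  46  50  54  59  48  39 138 183 181 183 183 182 181
185  124 127 125 129  92 132 197  82  57  40  43  40  61 133 137 183 179 180 180 181 183
187  127 129 126 129  99 129 143  68  85 105 117 117 120 113 114 183 181 181 181 182 182
189  129 128 132  97  96 126 134  68  82  95 103 110 116 115 114 184 183 183 181 181 179
191  121 132  96  99  98  99 134  69  81  94 103 111 116 113 115 186 180 183 183 183 182
193  177  93  98  98  99 123 134  72  80  93 103 110 116 115  94 188 182 182 184 181 182
```

```bash
python3 -c "
from rig import *
print(sense()['clock'],sense()['contact_force']);print(sign_off())"
```

```text
23.9 [-0.28217273 -0.05247771 -0.23357491]
the job is handed in; nothing more can be done
None
```

I shut the clamp, ran the stylus along the whole seam in one pressed stroke at about 30 mm/s, and hung it upright in its stand. The job was handed in at 23.9 s; the hand-in call gave no verdict, and I did not re-measure the bystanders.

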